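Tip the standing adapter and load it into the sprung marking nest

TASK

One black adapter box stands on its end close beside the steel gauge block. With a light push, tip it over away from the block so that it drops onto its broad face on the table, and let it lie; then pick it up and load it flat in the sprung marking nest, cable stub towards the sprung stop: press the stop back with the stub end, lower the adapter behind the low fixed stop and let go so that it is clamped lengthwise. Do not shift or knock over the gauge block, the white coupling beside it or the torch.

Things in the scene. Friction and masses are not known exactly. Their poses are not given: they have to be found in the camera images.
- adapter: Loose black box, 60 to 120 g, overall 44 (x) x 92 (y) x 26 (z) mm: case 66 mm long (y -46 to +20), then a round cable stub, 14 tapering to 10 mm, to y +46. Origin: on one broad face, half way along the 92 mm; the case fills z 0 to 26 mm. Stands on its plain end beside the gauge block, y up, z level, towards or from the block. Similar boxes lie about. Lying flat, grasp the case across 44 mm.
- adapter_mid (a point): 13 mm along the adapter's z from its origin: half way between its ends (case centre is 13 mm towards -y); axes as the adapter's. While it stands (own y within 0.5 rad of vertical) push or squeeze it with less than 8 N: under 1 N on a broad face, 50 to 60 mm above the table, topples it, once that spot has moved about 16 mm. It may land on either broad face.
- adapter_stub (a point): End face of the adapter's cable stub, 46 mm along the adapter's own +y from its middle.
- nest: Fixed nest: aluminium plate x -65 to +120, y -42 to +42, 10 mm thick. Origin on the table under the middle of a loaded adapter; x points from fixed to sprung stop, z up. Fixed stop: face at x = -46 mm, 44 wide, top z = 24. Four low side guides at x = -37 to -21 and 16 to 32 mm, top z = 15.5, inner faces at y = +-24.3. Rear bracket at x = 108 to 118, top z = 42.
- nest_seat (a point): On top of the nest's plate (z = 10 mm) under the middle of a correctly loaded adapter; axes as the nest's.
- sprung_stop (a joint): Travel of the nest's sprung stop in m: 0 at rest, grows to 0.030 as it is pressed along the nest's +x. Spring 4 N at 0 rising by 0.2 N per mm. A loaded adapter holds it at about 0.012.
- stop_face (a point): On the flat front face (36 mm wide, heights 11 to 56 mm over the table) of the sprung stop, at height 31 mm; at rest at nest x = +34 mm, which leaves 80 mm between the stops. The face looks along the nest's -x. At 0.018 travel the adapter has 6 mm to spare.
- gauge_block: Bystander: loose steel block 60 (x) x 30 (y) x 45 (z) mm beside the adapter, about 20 mm of gap between them along the block's y. Origin: centre of its underside. Must not move 15 mm.
- coupling: Bystander: loose white castellated coupling, diameter 33 mm, 46 mm tall, upright on the other side of the gauge block. Origin: centre of its underside. Must not move 15 mm or tip.
- torch: Bystander: black torch, diameter 32 mm, 100 mm tall, standing upright between the nest and the gauge block, somewhat farther out. Origin: centre of its underside. Must not move 15 mm or tip.
There are look-alikes about, which are no part of the job. What is shaped like the adapter but yellow is not meant.

How it is judged:
By the outcome, as a careful person would: the job done as asked, in the order asked, and still so for the second after the job is handed in, with the robot touching nothing.
It also fails if it takes over 51 s, if anything falls off the work surface, if the arm or the gripper's body presses on something with over 40 N, if the wrist force passes 120 N, or if a joint passes its speed limit or range.

ROBOT

A 6-joint arm with a two-finger parallel gripper is mounted at the origin on a cart in front of the work surface, level with it; the furniture and walls round the work are solid. World frame = base frame: x ahead of the robot, y to its left, z up, the work surface at z = 0. Lengths are in m, angles in degrees, forces in N, time in s.
With the tool pointing down it reaches from about 0.35 to 0.975 m from the base axis. Payload 17.4 kg.
Tool frame: the origin (TCP) lies midway between the tips of the shut fingers; the grasp point (between the pads) lies 19 mm behind it; x points along the fingers, z is the direction in which the jaws open and shut, and the axes are right-handed (so a half turn about x gives the same grasp; the last joint's range is limited). The gripper opens to 85 mm and grips with 20 to 120 N. Pads are 22 mm wide; open, the fingers measure 114 mm over their backs; the gripper's body (76 mm by 85 mm) begins 54 mm behind the grasp point. The pads swing forward as they close: fully open they stand 13 mm farther back than shut.
Start: joints at [62.235, 6.646, 82.598, -0, 90.757, -2.166], TCP at [0.292, 0.609, 0.191] pointing down, gripper open.
Joint ranges: [-162.19, 162.19], [-47.58, 125.68], [4.15, 143.07], [-65.23, 245.23], [0.69, 171.88], [-170.13, 170.13]. Speed limits (degrees/s): [108.29, 108.29, 127.2, 180, 180, 180].

INTERFACE

Orientations are given as a 3x3 rotation matrix whose columns are the frame's x, y, z axes.
In Python, from station import ctrl gives the robot as it stands.
- The arm moves only by the tool arm_command, never from a script. Its argument "commands" is a list that holds one entry, the list of rows, each a list of 6 numbers: the shift along the tool's x, y, z in mm, then the turn, a rotation vector about the tool's x, y, z in degrees. In form: [[[x, y, z, ax, ay, az], ...]]. A call has 1 to 5 rows; each row shifts and turns the pose as measured when the row begins, along the tool's axes as they then stand; what a row does not reach is not made up. A row lasts 1/8 s, in which the tool goes at most 62.5 mm and 10.7 degrees, less where a joint would pass 70% of its speed; a pose out of reach is approached as far as the arm can. A call is refused whole if a number of a shift passes 62.5 or a number of a turn 10.7, either way. A call with a gripper value outside its range is refused whole. "hand" is the closure, from 0 (fully open) to 1 (shut), set as the call begins (left out, the last holds). The fingers move at their own pace and stop on an object; "force" is the grip in N (left out, the last holds). Time passes only in rows, so rows that do not move let the fingers close. It gives the time, the measured TCP pose, the force and the opening at its end, in the units of the state.
- ctrl.sense(): the state, without advancing time (a new reading comes with each control period).
- ctrl.get_image(name): name is "side" or "top" or "wrist"; returns a dict with "image" (384x512x3 uint8, red, green, blue), "K" (3x3 intrinsics, pixels), "world_to_cam" (4x4, takes a point from world to camera coordinates). Camera axes: x right, y down, z forward; pixel columns grow to the right and rows downward; lengths in m; the calibration is good to about 2 mm. A picture is of the moment at which its call begins. There is no depth.
- ctrl.job_done(): hands the job in, once; it reports no verdict.
The state is a dict: "clock": time; "joints": joint angles; "dq": joint speeds; "tau": joint torques, N m; "position": TCP position; "ee_rot": TCP orientation; "contact_force": force on the tool from outside, world axes, zero at the start; "wrist_torque": the same for the moment, N m; "width": finger opening in m.
Only numpy, scipy, OpenCV 4.12 (cv2) and the standard library are available. Lean on these libraries where they do the work, as an engineer would, in place of code of your own. Each camera call takes 0.05 s, during which the arm holds its last target.

## Working session

There is one attempt and no reset: what is moved stays moved. The work goes in short steps, Python scripts to look and compute and a tool call to move; the robot and the scene stay as the last step left them, time stands still between calls to the robot, and variables do not carry over. Pictures are saved under pics/ and viewed, and the job is handed in when it is done.

Besides the shell and the picture viewer there is one more tool, called after "Request:" by a JSON object that holds its "api" and its "payload". arm_command: Moves the arm, as the interface text tells. Its arguments: {"type":"object","properties":{"commands":{"type":"array"},"hand":{"type":"number"},"force":{"type":"number"}},"required":["commands"]}

```bash
mkdir -p pics; ls; python3 - <<'E'
from station import ctrl
import cv2
s=ctrl.sense();print(s)
for n in ["top","side","wrist"]:
    d=ctrl.get_image(n);cv2.imwrite(f"pics/{n}0.png",d["image"][:,:,::-1])
    print(n,d["K"].round(1).tolist(),d["world_to_cam"].round(4).tolist())
E
```

```text
pics
{'clock': 0.0, 'joints': array([ 6.22337797e+01,  6.67365039e+00,  8.26371902e+01, -9.58842368e-05,
        9.07551984e+01, -2.16843684e+00]), 'dq': array([-0.04868566,  0.01354203, -0.00594851,  0.04772749,  0.03328999,
       -0.02415332]), 'tau': array([-3.44888969e-03, -7.31987643e+01, -6.32478833e+01, -1.62128490e-04,
        6.54659336e-03, -7.88454827e-05]), 'position': array([0.29155915, 0.60851797, 0.19065212]), 'ee_rot': array([[-5.35474322e-04, -9.01849221e-01,  4.32050571e-01],
       [-1.02066234e-03,  4.32050901e-01,  9.01848644e-01],
       [-9.99999336e-01,  4.19390430e-05, -1.15183570e-03]]), 'contact_force': array([-0.1467628 ,  0.27024852,  0.21669335]), 'wrist_torque': array([-0.05080796, -0.01343038,  0.03387647]), 'width': 0.08573222320644701}
top [[476.1, 0.0, 250.6], [0.0, 476.1, 195.4], [0.0, 0.0, 1.0]] [[0.0479, -0.9988, 0.005, 0.1056], [-0.9788, -0.048, -0.1994, 0.6163], [0.1994, 0.0047, -0.9799, 1.0419], [0.0, 0.0, 0.0, 1.0]]
side [[451.6, 0.0, 253.7], [0.0, 451.6, 186.9], [0.0, 0.0, 1.0]] [[0.8758, -0.482, 0.0272, -0.4386], [-0.183, -0.3836, -0.9052, 0.2568], [0.4467, 0.7878, -0.4241, 0.6217], [0.0, 0.0, 0.0, 1.0]]
wrist [[287.0, 0.0, 253.2], [0.0, 287.0, 187.9], [0.0, 0.0, 1.0]] [[0.4326, 0.9016, -0.001, -0.6755], [0.8533, -0.409, 0.3234, -0.0423], [0.2912, -0.1407, -0.9463, 0.3814], [0.0, 0.0, 0.0, 1.0]]
```

View pics/top0.png

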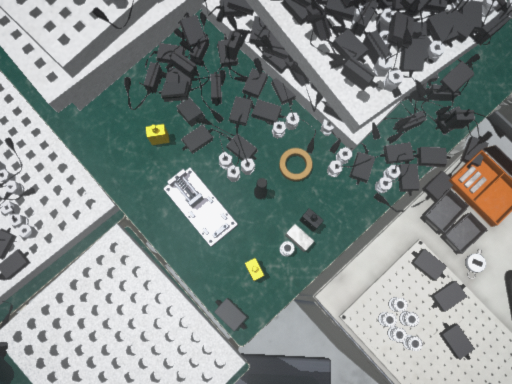

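View pics/side0.png

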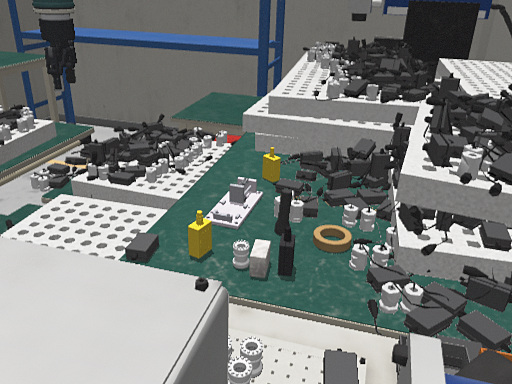

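View pics/wrist0.png

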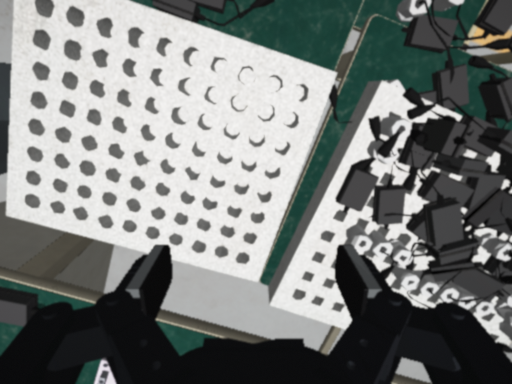

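```bash
cat > h.py <<'E'
import numpy as np,cv2
from station import ctrl
def cam(n):
    d=ctrl.get_image(n);return d
def ray(d,u,v,z):
    K=np.array(d["K"]);T=np.array(d["world_to_cam"]);R=T[:3,:3];t=T[:3,3]
    c=-R.T@t;r=R.T@np.linalg.inv(K)@np.array([u,v,1.])
    return c+r*(z-c[2])/r[2]
def proj(d,p):
    T=np.array(d["world_to_cam"]);q=np.array(d["K"])@(T[:3,:3]@np.array(p)+T[:3,3]);return q[:2]/q[2]
def crop(d,u0,u1,v0,v1,f,name):
    cv2.imwrite(name,cv2.resize(d["image"][v0:v1,u0:u1,::-1],None,fx=f,fy=f,interpolation=cv2.INTER_CUBIC))
E
python3 - <<'E'
from h import *
d=cam("top");crop(d,150,350,140,290,4,"pics/topc.png")
d=cam("side");crop(d,200,360,140,290,4,"pics/sidec.png")
E
```

```text
(no output)
```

View pics/topc.png

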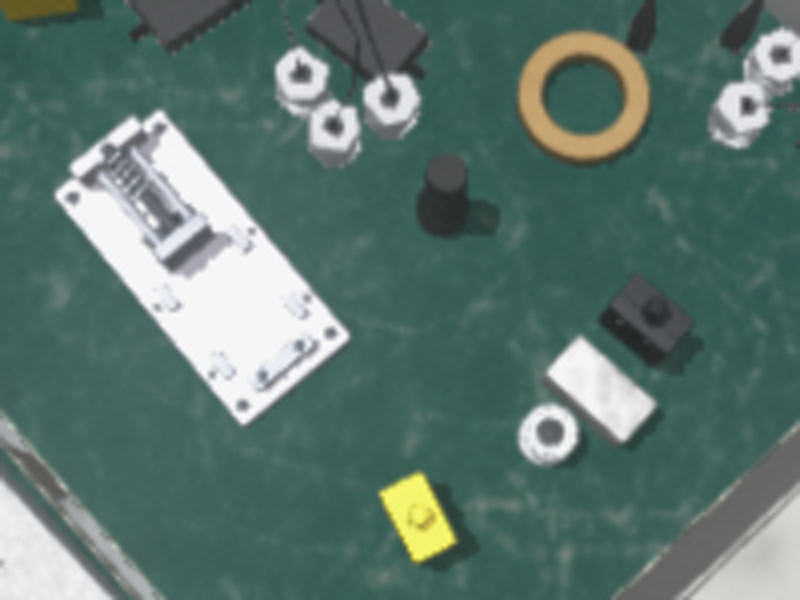

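View pics/sidec.png

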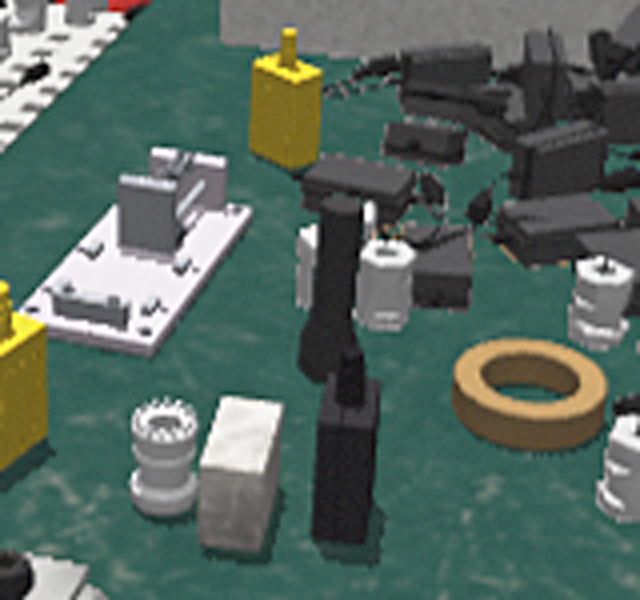

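```bash
python3 - <<'E'
from h import *
d=cam("top");a=d["image"]
im=(255*(a/255.)**0.5).astype(np.uint8);d["image"]=im
crop(d,280,330,200,245,12,"pics/topz.png")
e=cam("side");e["image"]=(255*(e["image"]/255.)**0.5).astype(np.uint8)
crop(e,240,300,200,290,8,"pics/sidez.png")
f=lambda c,o:(c+.5)/4-.5+o
print("nest");
for c in [(160,110),(350,335),(243,424),(55,193)]: print(ray(d,f(c[0],150),f(c[1],140),.01).round(4))
print("gauge")
for c in [(580,337),(657,403),(623,445),(545,378)]: print(ray(d,f(c[0],150),f(c[1],140),.045).round(4))
print("stub",ray(d,f(656,150),f(303,140),.092).round(4))
print("coupl",ray(d,f(548,150),f(433,140),.046).round(4))
print("torch",ray(d,f(446,150),f(174,140),.1).round(4))
E
```

```text
nest
[0.6844 0.2886 0.01  ]
[0.5509 0.1646 0.01  ]
[0.4946 0.2252 0.01  ]
[0.6292 0.3486 0.01  ]
gauge
[0.5513 0.0298 0.045 ]
[ 0.515  -0.0158  0.045 ]
[0.4899 0.0032 0.045 ]
[0.5264 0.0494 0.045 ]
stub [ 0.5656 -0.0078  0.092 ]
coupl [0.4946 0.0467 0.046 ]
torch [0.6319 0.1128 0.1   ]
```

View pics/topz.png

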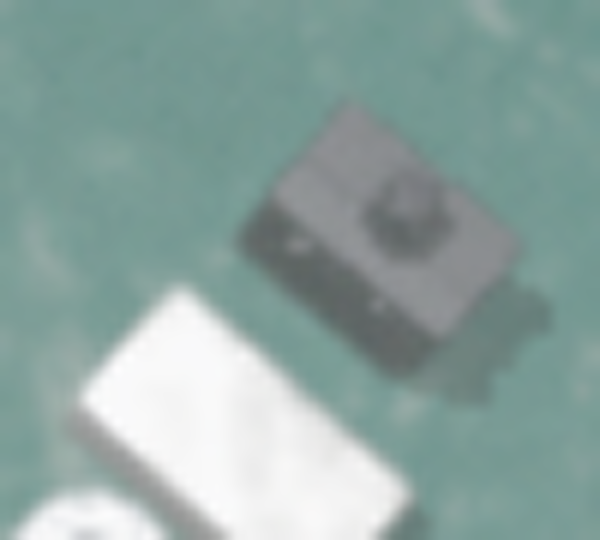

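View pics/sidez.png

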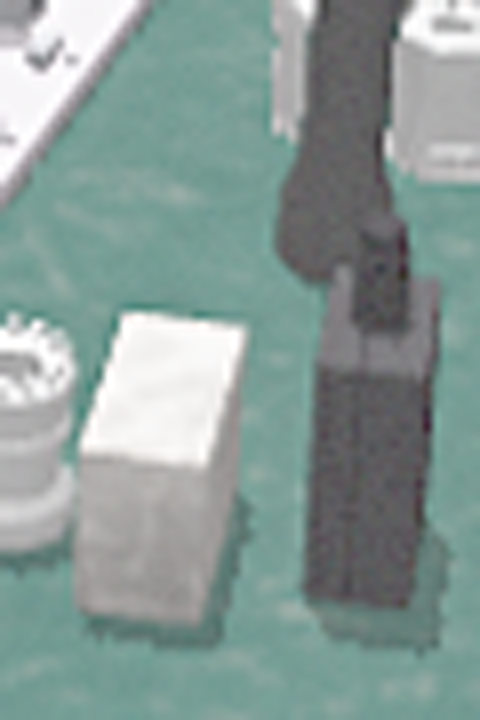

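```bash
python3 - <<'E'
from h import *
d=cam("top");e=cam("side")
f=lambda c,s,o:(c+.5)/s-.5+o
P=[ray(d,f(u,12,280),f(v,12,200),.066) for u,v in [(350,97),(522,242),(443,337),(275,193)]]
P=np.array(P);print(P.round(4)); print([np.linalg.norm(P[i]-P[i-1]).round(4) for i in range(4)], P.mean(0).round(4))
l=(P[1]-P[0]+P[2]-P[3]);print("long dir",np.degrees(np.arctan2(l[1],l[0])))
w=(P[0]-P[3]+P[1]-P[2]);print("away dir",np.degrees(np.arctan2(w[1],w[0])))
print("stub",ray(d,f(405,12,280),f(195,12,200),.092))
# side check
S=[ray(e,f(u,8,240),f(v,8,200),z) for u,v,z in [(316,360,.066),(434,372,.066),(305,603,0),(408,607,0),(436,275,.066)]]
print(np.array(S).round(4))
G=np.array([[.5513,.0298],[.515,-.0158],[.4899,.0032],[.5264,.0494]]);print(G.mean(0),np.degrees(np.arctan2(*(G[0]-G[1])[::-1])),np.degrees(np.arctan2(*(G[3]-G[2])[::-1])))
print(np.linalg.norm(G[0]-G[1]),np.linalg.norm(G[0]-G[3]))
N=np.array([[.6844,.2886],[.5509,.1646],[.4946,.2252],[.6292,.3486]])
x=(N[0]-N[1]+N[3]-N[2]);a=np.degrees(np.arctan2(x[1],x[0]));x/=np.linalg.norm(x)
print("nest ang",a,"origin",N.mean(0)-x*.0275,np.linalg.norm(N[0]-N[1]),np.linalg.norm(N[1]-N[2]))
E
```

```text
[[ 5.875e-01  5.000e-04  6.600e-02]
 [ 5.610e-01 -3.290e-02  6.600e-02]
 [ 5.420e-01 -1.830e-02  6.600e-02]
 [ 5.681e-01  1.440e-02  6.600e-02]]
[np.float64(0.0238), np.float64(0.0426), np.float64(0.024), np.float64(0.0418)] [ 0.5647 -0.0091  0.066 ]
long dir -128.51926417758762
away dir -36.724675855283536
stub [ 0.56466252 -0.00705654  0.092     ]
[[ 0.5417 -0.0179  0.066 ]
 [ 0.5631 -0.0341  0.066 ]
 [ 0.5416 -0.0196  0.    ]
 [ 0.5624 -0.0319  0.    ]
 [ 0.5871  0.0013  0.066 ]]
[0.52065 0.01665] 51.47836457977289 51.68973725778054
0.05828421741775384 0.03168864149817725
nest ang 42.70051253385476 origin [0.56956502 0.23810043] 0.182203869333228 0.08271668513667602
```

```bash
cat >> h.py <<'E'
from scipy.spatial.transform import Rotation as Rn
def Rdown(yaw):
    a=np.radians(yaw);z=np.array([np.cos(a),np.sin(a),0]);x=np.array([0,0,-1.]);return np.column_stack([x,np.cross(z,x),z])
def go(p,yaw):
    s=ctrl.sense();R=np.array(s["ee_rot"]);p0=np.array(s["position"])
    print("t",round(s["clock"],2),"pos",p0.round(4),"F",np.array(s["contact_force"]).round(1),"w",round(s["width"],4),"j",np.array(s["joints"]).round(0))
    print("need tool mm",(R.T@(np.array(p)-p0)*1e3).round(1),"rot",np.degrees(Rn.from_matrix(R.T@Rdown(yaw)).as_rotvec()).round(2))
E
python3 - <<'E'
from h import *
d=cam("top")
for L in (46,79,105,115):
    p=np.array([.5647+.001*L*.784,-.0085-.001*L*.621,.0]);print(L,p,proj(d,p).round(0))
d["image"]=(255*(d["image"]/255.)**0.5).astype(np.uint8)
crop(d,280,380,140,240,6,"pics/land.png")
go([.538,.0125,.19],51.6)
E
```

```text
46 [ 0.600764 -0.037066  0.      ] [321. 208.]
79 [ 0.626636 -0.057559  0.      ] [329. 198.]
105 [ 0.64702  -0.073705  0.      ] [336. 190.]
115 [ 0.65486  -0.079915  0.      ] [339. 187.]
t 0.5 pos [0.2917 0.6087 0.1914] F [ 0.7  0.3 -0.4] w 0.0855 j [62.  7. 83.  0. 91. -2.]
need tool mm [   1.4 -479.8 -431.2] rot [12.8 -0.  -0. ]
```

View pics/land.png

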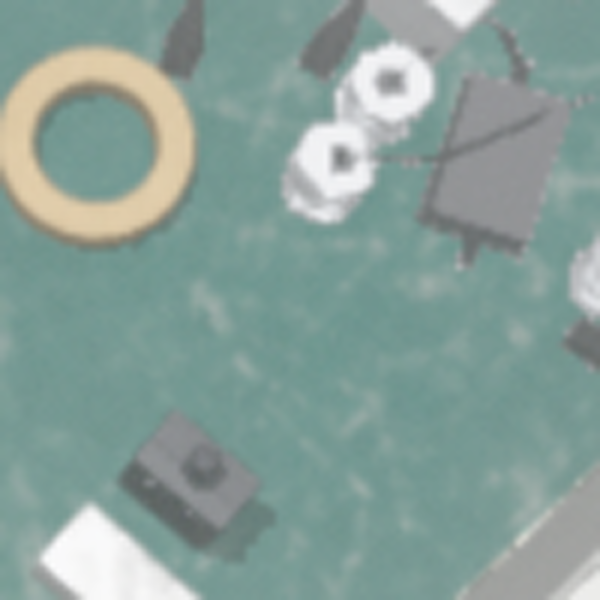

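Request:
{"api": "arm_command", "payload": {"commands": [[[0,0,0,6.4,0,0],[0,0,0,6.4,0,0]]], "hand": 1, "force": 20}}

```text
clock: 0.75
position: [0.2917, 0.6087, 0.1914]
ee_rot: [[-0.0, -0.78, 0.626], [-0.0, 0.626, 0.78], [-1.0, -0.0, -0.0]]
contact_force: [0.1, -0.3, 0.6]
width: 0.0516
```

```bash
python3 - <<'E'
from h import *
go([.538,.0125,.19],51.6)
E
```

```text
t 0.75 pos [0.2917 0.6087 0.1914] F [ 0.1 -0.3  0.6] w 0.0516 j [62.  7. 83. -0. 91. 11.]
need tool mm [   1.4 -565.1 -311.1] rot [-0.32 -0.    0.  ]
```

Request:
{"api": "arm_command", "payload": {"commands": [[[0,-47,-26,0,0,0],[0,-47,-26,0,0,0],[0,-47,-26,0,0,0],[0,-47,-26,0,0,0],[0,-47,-26,0,0,0]]]}}

```text
clock: 1.38
position: [0.3944, 0.3556, 0.1906]
ee_rot: [[0.0, -0.782, 0.623], [-0.0, 0.623, 0.782], [-1.0, -0.0, -0.0]]
contact_force: [-0.9, 0.7, -1.2]
width: -0.0002
```

Request:
{"api": "arm_command", "payload": {"commands": [[[0,-47,-26,0,0,0],[0,-47,-26,0,0,0],[0,-47,-26,0,0,0],[0,-47,-26,0,0,0],[0,-47,-26,0,0,0]]]}}

```text
clock: 2.0
position: [0.4991, 0.099, 0.192]
ee_rot: [[0.003, -0.782, 0.623], [0.001, 0.623, 0.782], [-1.0, -0.002, 0.003]]
contact_force: [0.8, 0.2, -1.0]
width: 0.0003
```

```bash
python3 - <<'E'
from h import *
go([.538,.0125,.12],51.6)
E
```

```text
t 2.0 pos [0.4991 0.099  0.192 ] F [ 0.8  0.2 -1. ] w 0.0003 j [  8. -15. 103.   0.  92. -43.]
need tool mm [ 72.1 -84.1 -43.7] rot [-0.11  0.16  0.13]
```

Request:
{"api": "arm_command", "payload": {"commands": [[[0,-42,-22,0,0,0],[0,-42,-22,0,0,0],[25,0,0,0,0,0],[25,0,0,0,0,0],[22,0,0,0,0,0]]]}}

```text
clock: 2.62
position: [0.5405, 0.0048, 0.1205]
ee_rot: [[0.008, -0.779, 0.627], [0.0, 0.627, 0.779], [-1.0, -0.006, 0.005]]
contact_force: [0.2, 1.0, 0.0]
width: 0.0003
```

```bash
python3 - <<'E'
from h import *
go([.538,.0125,.053],51.6)
d=cam("side");d["image"]=(255*(d["image"]/255.)**0.5).astype(np.uint8);crop(d,190,330,150,290,4,"pics/s1.png")
d=cam("top");d["image"]=(255*(d["image"]/255.)**0.5).astype(np.uint8);crop(d,250,350,170,270,5,"pics/t1.png")
E
```

```text
t 2.62 pos [0.5405 0.0048 0.1205] F [0.2 1.  0. ] w 0.0003 j [ -2.  -9. 105.   0.  84. -53.]
need tool mm [67.5  7.1  4.1] rot [-0.45  0.31  0.35]
```

View pics/s1.png

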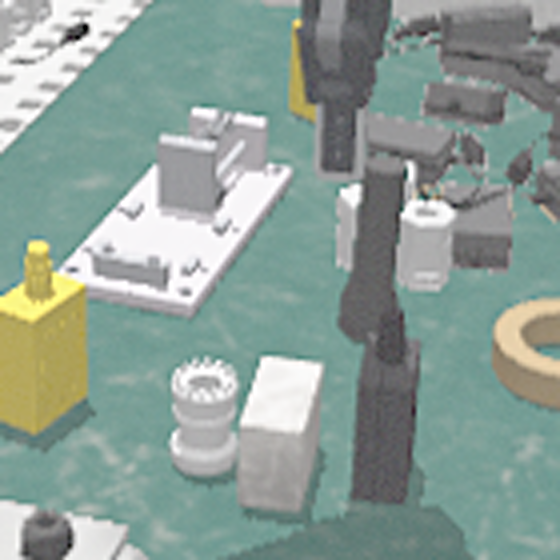

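View pics/t1.png

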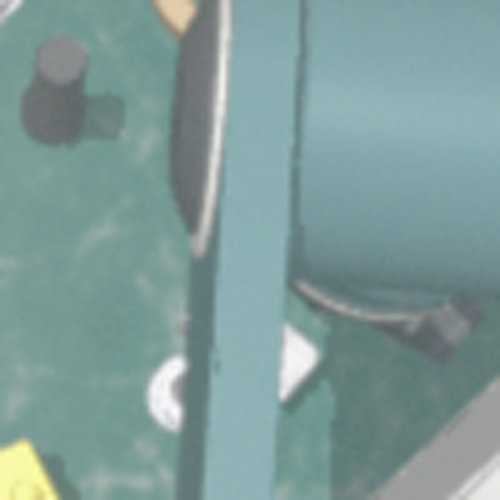

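Request:
{"api": "arm_command", "payload": {"commands": [[[20,7,4,-0.4,0.3,0.3],[20,0,0,0,0,0],[18,0,0,0,0,0],[9,0,0,0,0,0],[0,0,0,0,0,0]]]}}

```text
clock: 3.35
position: [0.5366, 0.0134, 0.0488]
ee_rot: [[-0.002, -0.784, 0.621], [-0.0, 0.621, 0.784], [-1.0, 0.001, -0.002]]
contact_force: [0.8, -0.0, 0.5]
width: 0.0002
```

```bash
python3 - <<'E'
from h import *
go([.538,.0125,.053],51.6)
d=cam("side");d["image"]=(255*(d["image"]/255.)**0.5).astype(np.uint8);crop(d,190,330,150,290,4,"pics/s2.png")
E
```

```text
t 3.35 pos [0.5366 0.0134 0.0488] F [ 0.8 -0.   0.5] w 0.0002 j [ -1.  -6. 109.  -0.  77. -53.]
need tool mm [-4.2 -1.7  0.1] rot [ 0.03 -0.09 -0.08]
```

View pics/s2.png

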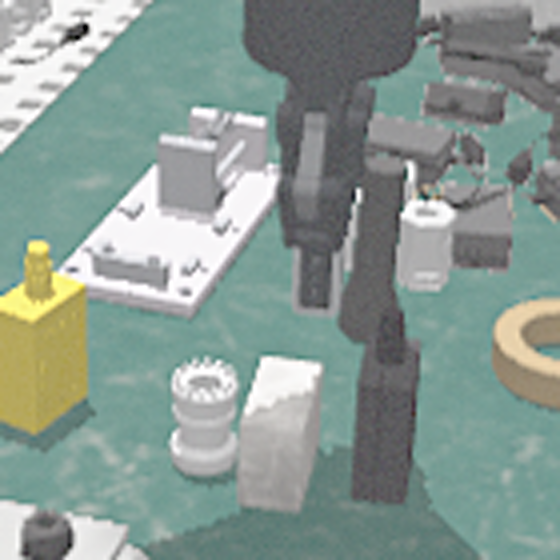

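```bash
python3 - <<'E'
from h import *
d=cam("side")
for p in [[.5366,.0134,.0488],[.5513,.0298,.045],[.515,-.0158,.045],[.5646,-.0085,.092],[.5264,.0494,.045]]:
    q=proj(d,p);print(p,((q-[190,150])*4).round(0))
E
```

```text
[0.5366, 0.0134, 0.0488] [310. 380.]
[0.5513, 0.0298, 0.045] [319. 363.]
[0.515, -0.0158, 0.045] [301. 429.]
[0.5646, -0.0085, 0.092] [391. 308.]
[0.5264, 0.0494, 0.045] [254. 356.]
```

```bash
python3 - <<'E'
from h import *
d=cam("side");T=np.array(d["world_to_cam"])
for p in [[.5405,.0048,.1205],[.5366,.0134,.0838],[.5366,.0134,.1]]:
    q=proj(d,p);print(p,((q-[190,150])*4).round(0),T[:3]@np.array(p+[1]))
d["image"]=(255*(d["image"]/255.)**0.5).astype(np.uint8);crop(d,235,300,150,250,8,"pics/s3.png")
d=cam("wrist");cv2.imwrite("pics/w3.png",d["image"][:,:,::-1]);print(proj(d,[.5366,.0134,.0488]))
print(ctrl.sense()["position"])
E
```

```text
[0.5405, 0.0048, 0.1205] [334. 252.] [0.03568599 0.04702813 0.81582805]
[0.5366, 0.0134, 0.0838] [313. 315.] [0.02712641 0.07766392 0.83642518]
[0.5366, 0.0134, 0.1] [315. 285.] [0.02756739 0.06299964 0.82955463]
[251.31087592 214.35166046]
[0.537273   0.01339094 0.05027328]
```

View pics/s3.png

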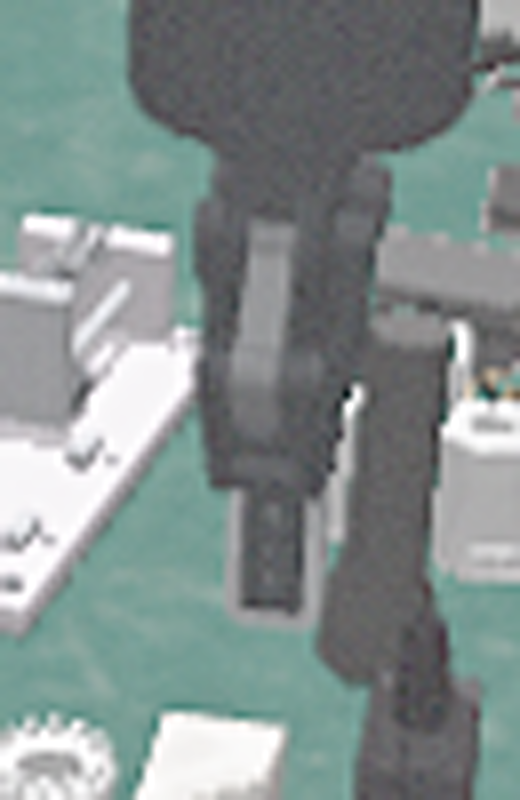

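View pics/w3.png

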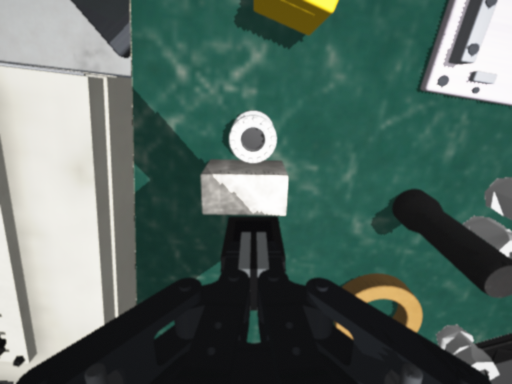

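```bash
python3 - <<'E'
from h import *
d=cam("wrist");e=cam("side");t=cam("top")
T=np.array(d["world_to_cam"]);print("wcam c",-T[:3,:3].T@T[:3,3]);print(d["K"])
for p in [[.5513,.0298,.045],[.515,-.0158,.045],[.4899,.0032,.045],[.5264,.0494,.045],[.4946,.0467,.046],[.5875,.0005,.066],[.561,-.0329,.066],[.542,-.0183,.066],[.5681,.0144,.066],[.5650,-.008,.092],[.6319,.1128,.1]]:
    print(p,proj(d,p).round(0))
def tri(o):
    A=[]
    for c,(u,v) in o:
        P=np.array(c["K"])@np.array(c["world_to_cam"])[:3]
        A+=[u*P[2]-P[0],v*P[2]-P[1]]
    X=np.linalg.svd(np.array(A))[2][-1];return X[:3]/X[3]
print(tri([(e,(269,226.5)),(d,(253,233))]))
crop({"image":(255*(d["image"]/255.)**0.5).astype(np.uint8)},190,320,190,310,6,"pics/w4.png")
E
```

```text
wcam c [0.47268988 0.06591512 0.23345593]
[[287.02024707   0.         253.19836678]
 [  0.         287.02024707 187.89721149]
 [  0.           0.           1.        ]]
[0.5513, 0.0298, 0.045] [282. 214.]
[0.515, -0.0158, 0.045] [201. 214.]
[0.4899, 0.0032, 0.045] [197. 171.]
[0.5264, 0.0494, 0.045] [283. 171.]
[0.4946, 0.0467, 0.046] [251. 137.]
[0.5875, 0.0005, 0.066] [282. 287.]
[0.561, -0.0329, 0.066] [221. 287.]
[0.542, -0.0183, 0.066] [219. 257.]
[0.5681, 0.0144, 0.066] [281. 258.]
[0.565, -0.008, 0.092] [252. 298.]
[0.6319, 0.1128, 0.1] [501. 274.]
[0.53775725 0.01597575 0.08629315]
```

View pics/w4.png

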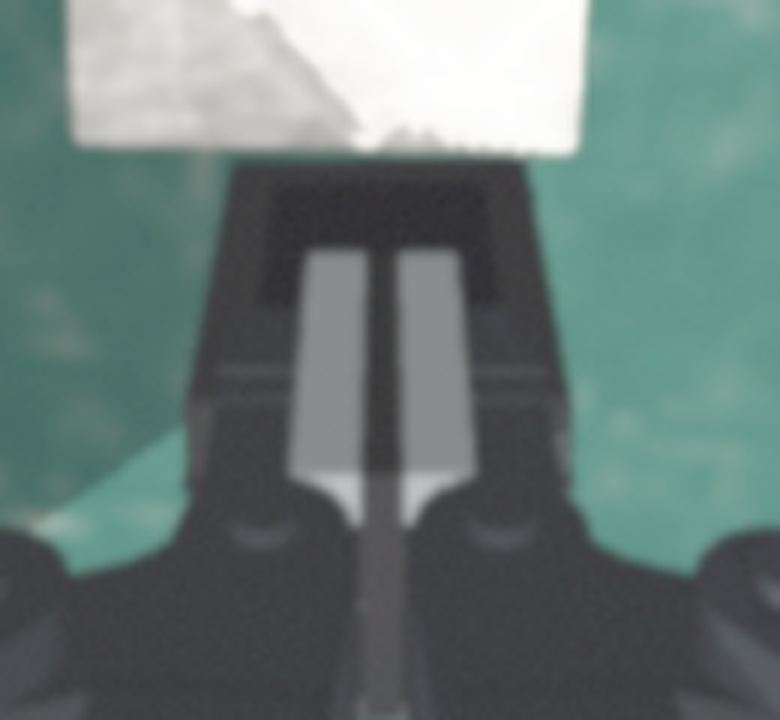

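Request:
{"api": "arm_command", "payload": {"commands": [[[0,-3,0,0,0,0],[0,-3,0,0,0,0],[0,-3,0,0,0,0],[0,-3,0,0,0,0],[0,-3,0,0,0,0]]]}}

```text
clock: 4.32
position: [0.55, 0.0034, 0.0506]
ee_rot: [[0.001, -0.784, 0.621], [-0.0, 0.621, 0.784], [-1.0, -0.001, 0.0]]
contact_force: [-0.3, -0.1, -0.0]
width: -0.0
```

```bash
cat >> h.py <<'E'
def look(n,u0,u1,v0,v1,f,name):
    d=cam(n);d["image"]=(255*(d["image"]/255.)**0.5).astype(np.uint8);crop(d,u0,u1,v0,v1,f,name);return d
E
python3 - <<'E'
from h import *
go([.538,.0125,.053],51.6)
look("side",230,310,180,290,6,"pics/s5.png")
E
```

```text
t 4.33 pos [0.55   0.0034 0.0506] F [-0.3 -0.1 -0. ] w -0.0 j [ -2.  -5. 107.  -0.  77. -54.]
need tool mm [-2.4 15.  -0.3] rot [0.03 0.   0.05]
```

View pics/s5.png

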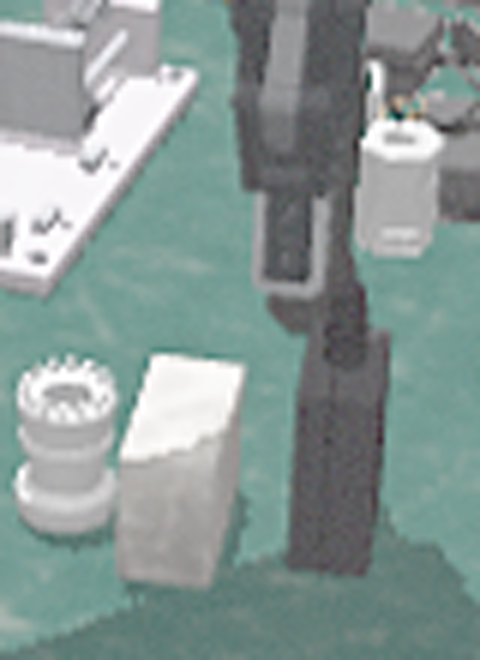

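Request:
{"api": "arm_command", "payload": {"commands": [[[4,0,0,0,0,0],[4,0,0,0,0,0],[0,-3,0,0,0,0],[0,-3,0,0,0,0],[0,-3,0,0,0,0]]]}}

```text
clock: 5.0
position: [0.5574, -0.0025, 0.0418]
ee_rot: [[0.0, -0.784, 0.621], [-0.001, 0.621, 0.784], [-1.0, -0.001, -0.0]]
contact_force: [0.7, -1.0, 0.2]
width: 0.0001
```

```bash
python3 - <<'E'
from h import *
go([.538,.0125,.053],51.6)
look("side",230,310,180,290,6,"pics/s6.png")
E
```

```text
t 5.0 pos [ 0.5574 -0.0025  0.0418] F [ 0.7 -1.   0.2] w 0.0001 j [ -3.  -3. 107.  -0.  76. -54.]
need tool mm [-11.2  24.6  -0.3] rot [ 0.04 -0.01  0.03]
```

View pics/s6.png

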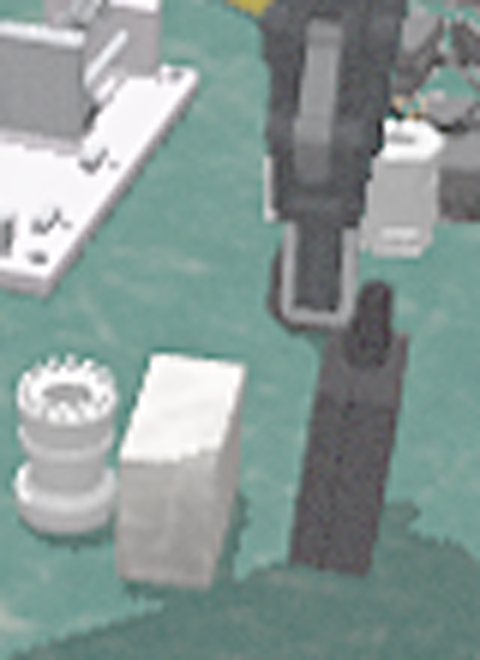

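Request:
{"api": "arm_command", "payload": {"commands": [[[0,-3,0,0,0,0],[0,-3,0,0,0,0],[0,-3,0,0,0,0],[0,-3,0,0,0,0],[0,-3,0,0,0,0]]]}}

```text
clock: 5.68
position: [0.5703, -0.0127, 0.042]
ee_rot: [[0.001, -0.784, 0.621], [-0.001, 0.621, 0.784], [-1.0, -0.001, -0.0]]
contact_force: [-0.7, -0.1, 1.1]
width: -0.0004
```

```bash
python3 - <<'E'
from h import *
go([.538,.0125,.053],51.6)
look("side",230,330,180,290,6,"pics/s7.png")
E
```

```text
t 5.67 pos [ 0.5703 -0.0127  0.042 ] F [-0.7 -0.1  1.1] w -0.0004 j [ -4.  -2. 105.  -0.  76. -55.]
need tool mm [-11.1  41.   -0.3] rot [ 0.03 -0.01  0.05]
```

View pics/s7.png

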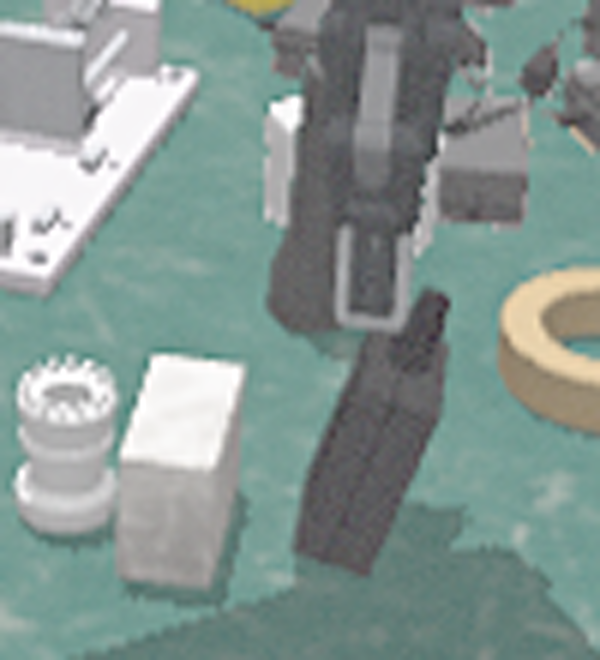

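Request:
{"api": "arm_command", "payload": {"commands": [[[0,-3,0,0,0,0],[0,-3,0,0,0,0],[0,-3,0,0,0,0],[0,0,0,0,0,0],[0,0,0,0,0,0]]]}}

```text
clock: 6.35
position: [0.5781, -0.0189, 0.0419]
ee_rot: [[0.001, -0.784, 0.621], [-0.001, 0.621, 0.784], [-1.0, -0.001, -0.0]]
contact_force: [0.1, 1.1, -0.3]
width: 0.0001
```

```bash
python3 - <<'E'
from h import *
go([.538,.0125,.053],51.6)
look("side",230,330,180,290,6,"pics/s8.png")
E
```

```text
t 6.35 pos [ 0.5781 -0.0189  0.0419] F [ 0.1  1.1 -0.3] w 0.0001 j [ -4.  -1. 104.  -0.  76. -56.]
need tool mm [-11.1  51.   -0.3] rot [ 0.02 -0.01  0.05]
```

View pics/s8.png

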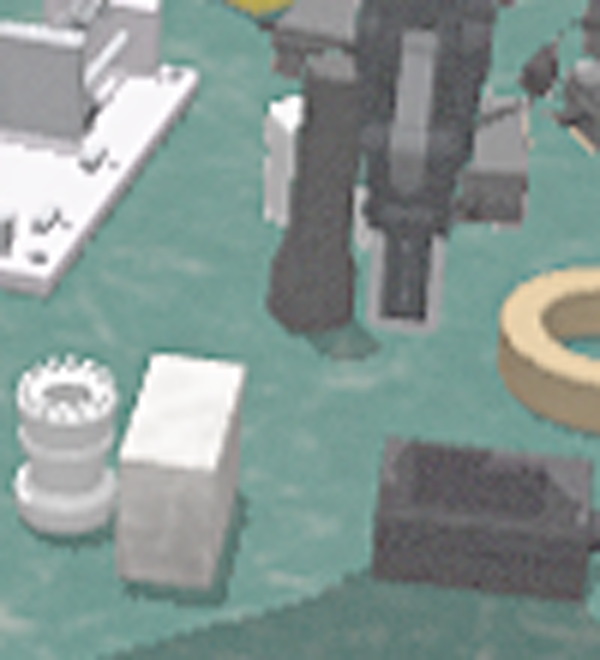

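Request:
{"api": "arm_command", "payload": {"commands": [[[-25,0,0,0,0,0],[-45,10,0,0,0,0],[-45,30,0,0,0,0],[0,50,30,0,0,0],[0,50,30,0,0,0]]], "hand": 0}}

```text
clock: 7.02
position: [0.5039, 0.116, 0.1604]
ee_rot: [[-0.0, -0.781, 0.625], [0.0, 0.625, 0.781], [-1.0, 0.0, 0.0]]
contact_force: [1.0, 0.6, -0.5]
width: 0.0851
```

```bash
python3 - <<'E'
from h import *
go([.538,.0125,.053],51.6)
for n in ("wrist","top","side"):look(n,0,512,0,384,1,f"pics/{n}9.png")
E
```

```text
t 7.03 pos [0.5039 0.116  0.1604] F [ 1.   0.6 -0.5] w 0.0851 j [ 10. -13. 104.   0.  89. -41.]
need tool mm [107.3 -91.3 -59.5] rot [-0.28  0.01 -0.01]
```

View pics/wrist9.png

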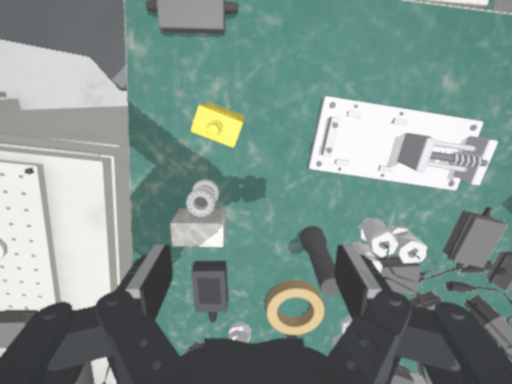

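View pics/top9.png

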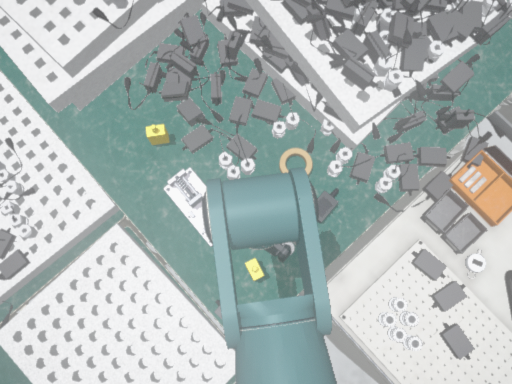

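View pics/side9.png

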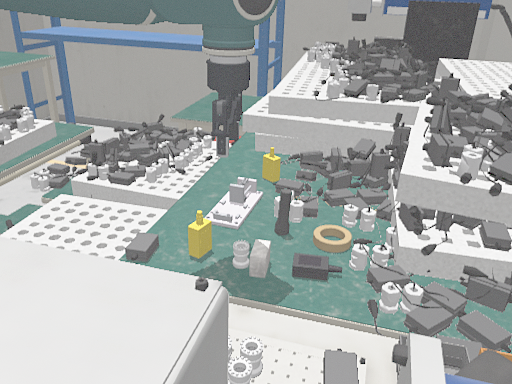

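```bash
python3 - <<'E'
from h import *
look("wrist",170,260,240,340,8,"pics/w10.png")
look("side",280,350,240,290,10,"pics/s10.png")
E
```

```text
(no output)
```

View pics/w10.png

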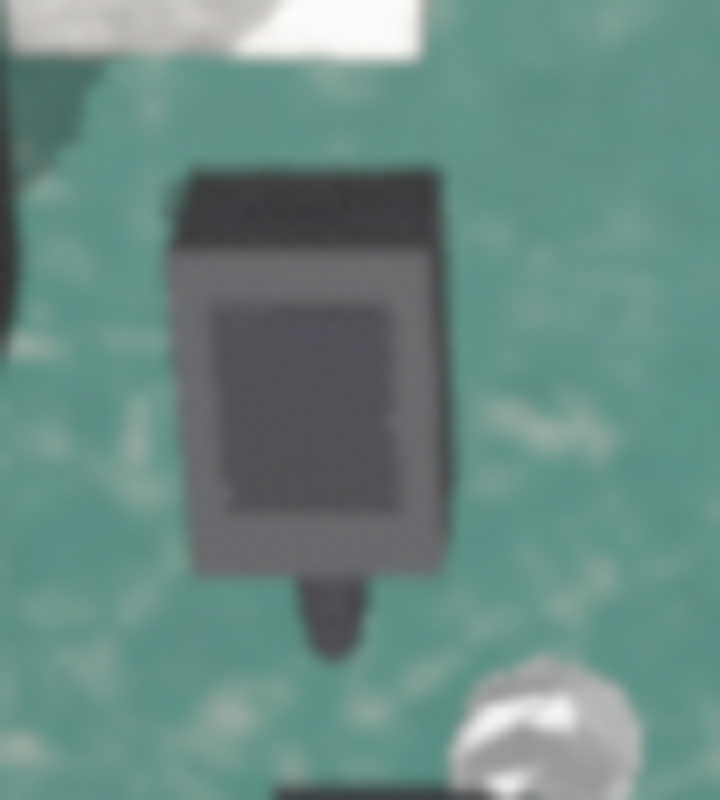

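View pics/s10.png

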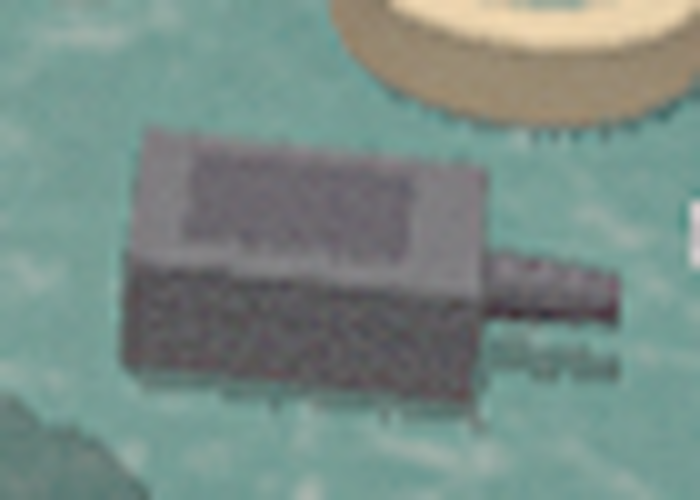

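```bash
python3 - <<'E'
from h import *
f=lambda c,s,o:(c+.5)/s-.5+o
w=cam("wrist");e=cam("side")
A=np.array([ray(w,f(u,8,170),f(v,8,240),.026) for u,v in [(168,248),(435,248),(445,577),(192,577)]])
B=np.array([ray(e,f(u,10,280),f(v,10,240),.026) for u,v in [(128,255),(148,130),(487,168),(475,300)]])
for Q in (A,B):
    print(Q.round(4)[:,:2].tolist(),"c",Q.mean(0).round(4)); l=Q[2]-Q[1]+Q[3]-Q[0];print("len",np.linalg.norm(l)/2,"wid",np.linalg.norm(Q[1]-Q[0]+Q[2]-Q[3])/2,"dir",np.degrees(np.arctan2(l[1],l[0])))
print("tip",ray(w,f(332,8,170),f(655,8,240),.013),ray(e,f(615,10,280),f(295,10,240),.013))
for n,P in (("gauge",[[.5513,.0298,.045],[.515,-.0158,.045]]),):
    for p in P: print(n,proj(w,p),proj(e,p))
# visible open finger tips?
print("tcp in wrist",proj(w,ctrl.sense()["position"]),"side",proj(e,ctrl.sense()["position"]))
E
```

```text
[[0.5626, -0.0341], [0.5896, -0.0003], [0.6408, -0.0418], [0.6138, -0.0757]] c [ 0.6017 -0.038   0.026 ]
len 0.06597144992903027 wid 0.043260085106211404 dir -39.02531207867622
[[0.5619, -0.0357], [0.5883, -0.0025], [0.6394, -0.0425], [0.611, -0.0761]] c [ 0.6002 -0.0392  0.026 ]
len 0.06419213491409231 wid 0.04316385709845061 dir -38.74303079788809
tip [ 0.64962694 -0.07770475  0.013     ] [ 0.64806343 -0.07249442  0.013     ]
gauge [220.74265076 244.87184582] [269.72078643 240.66712508]
gauge [171.2497301 244.8983278] [265.34011506 257.3713678 ]
tcp in wrist [251.23989726 216.50339274] side [229.17487399 174.56578314]
```

```bash
python3 - <<'E'
from h import *
d=cam("top")
c=ray(d,296,163,.015);e=ray(d,296,180,.01);print("ring",c,e, "coupl",ray(d,335,168,.046))
m=np.array([.6098,-.0454]);u=np.array([np.cos(np.radians(51.1)),np.sin(np.radians(51.1))]);v=np.array([-u[1],u[0]])
for k in (57,43,-57): print(k,m+u*k*.001)
r=c[:2]-m;print("ring in jaw/y",r@u,r@v)
q=ray(d,335,168,.046)[:2]-m;print("coupl",q@u,q@v)
go([.6098,-.0454,.16],51.1)
E
```

```text
ring [0.70641395 0.02814257 0.015     ] [0.66478487 0.02644506 0.01      ] coupl [ 0.68999417 -0.06224743  0.046     ]
57 [ 0.64559389 -0.00104014]
43 [ 0.63680241 -0.01193554]
-57 [ 0.57400611 -0.08975986]
ring in jaw/y 0.11790399384410823 -0.029007131507582423
coupl 0.03724757778337065 -0.07299012739213218
t 7.42 pos [0.5049 0.114  0.1596] F [-0.5  0.4  0.5] w 0.0852 j [ 10. -13. 104.  -0.  89. -41.]
need tool mm [  -0.5 -181.5  -58.9] rot [ 0.22 -0.07 -0.06]
```

Request:
{"api": "arm_command", "payload": {"commands": [[[0,-45,-15,0,0,0],[0,-46,-15,0,0,0],[0,-46,-15,0,0,0],[0,-44,-14,0,0,0],[30,0,0,0,0,0]]], "hand": 0}}

```text
clock: 8.05
position: [0.6138, -0.0557, 0.13]
ee_rot: [[0.001, -0.777, 0.629], [-0.001, 0.629, 0.777], [-1.0, -0.001, 0.0]]
contact_force: [0.9, -0.3, -1.2]
width: 0.085
```

```bash
python3 - <<'E'
from h import *
go([.6098,-.0454,.06],51.1)
E
```

```text
t 8.05 pos [ 0.6138 -0.0557  0.13  ] F [ 0.9 -0.3 -1.2] w 0.085 j [ -8.   1.  95.  -0.  85. -59.]
need tool mm [70.   9.7  5.5] rot [-0.11  0.01  0.07]
```

Request:
{"api": "arm_command", "payload": {"commands": [[[30,10,5,0,0,0],[25,0,0,0,0,0],[15,0,0,0,0,0],[0,0,0,0,0,0]]]}}

```text
clock: 8.55
position: [0.6082, -0.0503, 0.0545]
ee_rot: [[-0.004, -0.773, 0.635], [-0.0, 0.635, 0.773], [-1.0, 0.003, -0.003]]
contact_force: [-0.2, -0.0, -0.2]
width: 0.0855
```

```bash
python3 - <<'E'
from h import *
go([.6098,-.0454,.03],51.1)
d=look("side",270,360,190,290,6,"pics/s11.png");print((proj(d,ctrl.sense()["position"])-[270,190])*6)
look("wrist",150,350,150,384,3,"pics/w11.png")
E
```

```text
t 8.55 pos [ 0.6082 -0.0503  0.0545] F [-0.2 -0.  -0.2] w 0.0855 j [ -7.   3. 100.  -0.  78. -58.]
need tool mm [24.5  1.8  4.8] rot [-0.51 -0.15 -0.17]
[293.68376384 355.52518051]
```

View pics/s11.png

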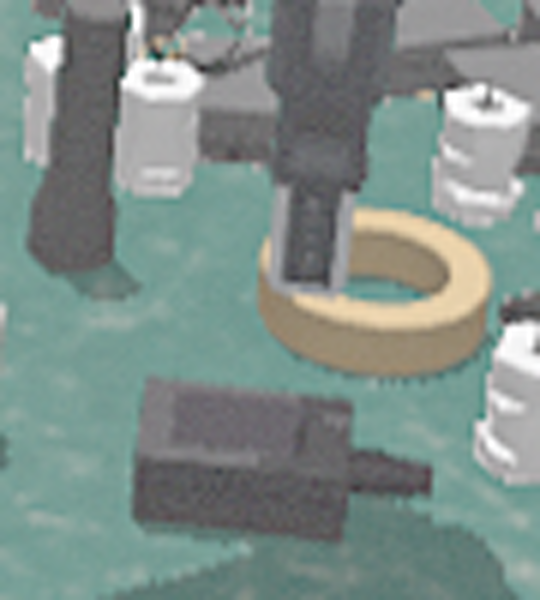

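View pics/w11.png

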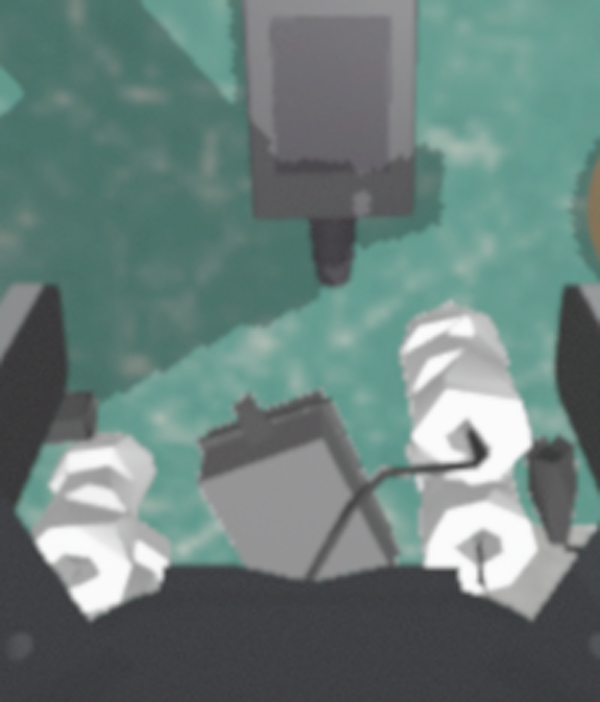

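```bash
python3 - <<'E'
from h import *
s=ctrl.sense();p=np.array(s["position"]);u=np.array(s["ee_rot"])[:,2]
w=cam("wrist");e=cam("side")
for k in (-46,46):
  for dz in (0,13,25,35,45,55,65):
    q=p+u*k*.001+[0,0,dz*.001];print(k,dz,proj(w,q).round(0),((proj(e,q)-[270,190])*6).round(0))
E
```

```text
-46 0 [186. 216.] [286. 437.]
-46 13 [181. 224.] [290. 400.]
-46 25 [177. 233.] [294. 365.]
-46 35 [173. 241.] [297. 335.]
-46 45 [168. 250.] [300. 305.]
-46 55 [162. 260.] [303. 275.]
-46 65 [156. 272.] [306. 245.]
46 0 [318. 216.] [302. 277.]
46 13 [322. 224.] [306. 242.]
46 25 [326. 233.] [309. 209.]
46 35 [330. 241.] [312. 182.]
46 45 [335. 250.] [315. 154.]
46 55 [340. 260.] [318. 126.]
46 65 [346. 271.] [321.  97.]
```

Request:
{"api": "arm_command", "payload": {"commands": [[[20,2,5,-0.5,0,0],[20,0,0,0,0,0],[15,0,0,0,0,0],[0,0,0,0,0,0]]]}}

```text
clock: 9.25
position: [0.6108, -0.0441, -0.0022]
ee_rot: [[-0.001, -0.779, 0.627], [-0.0, 0.627, 0.779], [-1.0, 0.0, -0.001]]
contact_force: [-0.2, 0.2, -0.1]
width: 0.0854
```

```bash
python3 - <<'E'
from h import *
go([.6098,-.0454,-.032],51.1)
look("side",270,360,190,290,6,"pics/s12.png")
look("wrist",130,380,150,300,3,"pics/w12.png")
E
```

```text
t 9.25 pos [ 0.6108 -0.0441 -0.0022] F [-0.2  0.2 -0.1] w 0.0854 j [ -6.   6. 102.  -0.  72. -58.]
need tool mm [29.8 -0.  -1.6] rot [ 0.09 -0.04 -0.01]
```

View pics/s12.png

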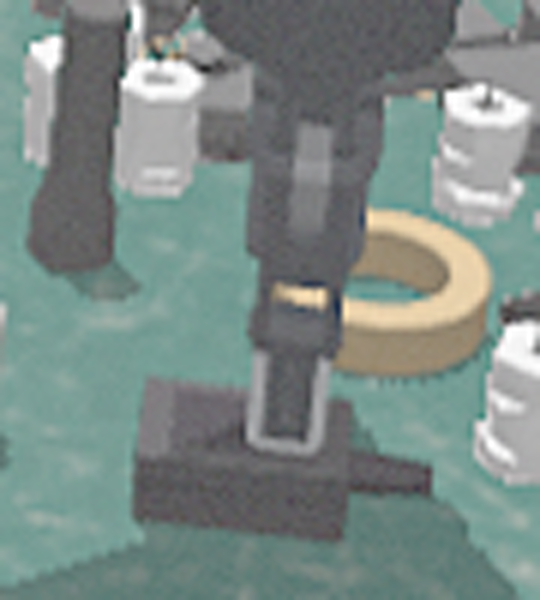

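View pics/w12.png

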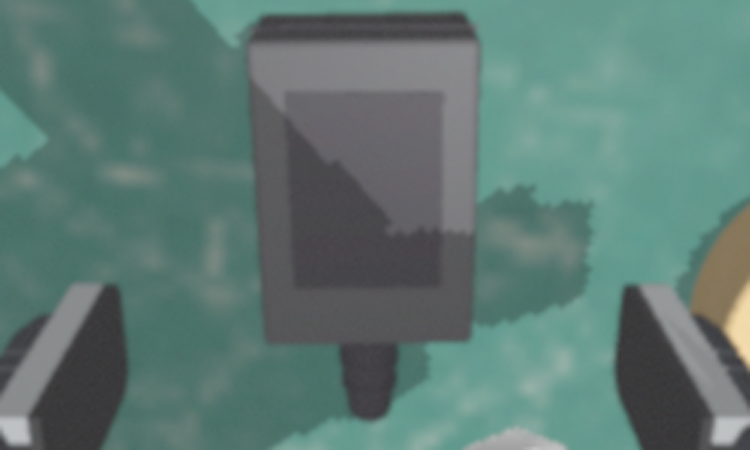

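Request:
{"api": "arm_command", "payload": {"commands": [[[12,0,-1,0,0,0],[10,0,0,0,0,0],[5,0,0,0,0,0],[3,0,0,0,0,0],[0,0,0,0,0,0]]]}}

```text
clock: 9.98
position: [0.6117, -0.0452, -0.0315]
ee_rot: [[0.003, -0.779, 0.627], [-0.001, 0.627, 0.779], [-1.0, -0.003, 0.001]]
contact_force: [-0.4, 0.2, -0.4]
width: 0.0852
```

```bash
python3 - <<'E'
from h import *
go([.6098,-.0454,-.032],51.1)
look("side",270,360,190,290,6,"pics/s13.png")
look("wrist",130,380,150,300,3,"pics/w13.png")
E
```

```text
t 9.97 pos [ 0.6117 -0.0452 -0.0315] F [-0.4  0.2 -0.4] w 0.0852 j [ -7.   8. 103.  -0.  69. -58.]
need tool mm [ 0.5  1.3 -1.3] rot [0.08 0.08 0.17]
```

View pics/s13.png

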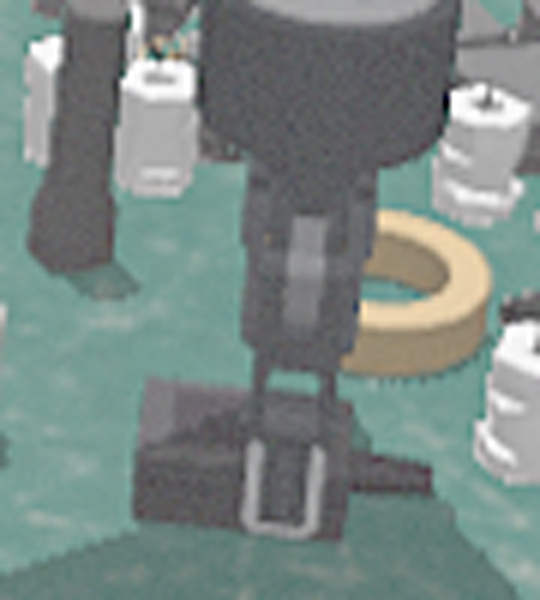

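View pics/w13.png

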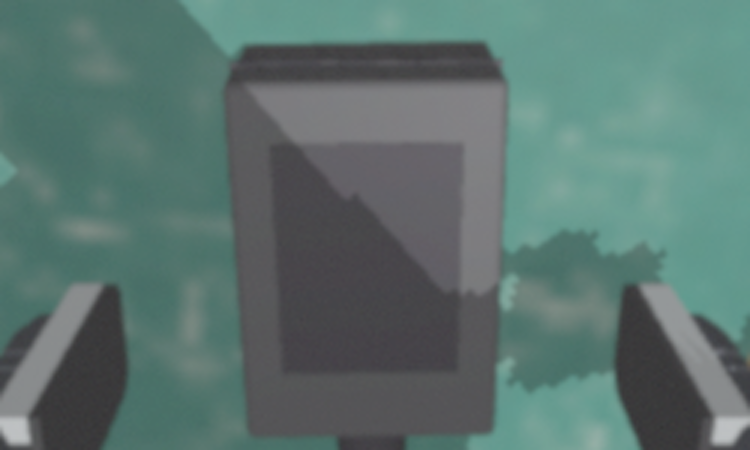

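Request:
{"api": "arm_command", "payload": {"commands": [[[1,3.5,-1,0,0,0],[1,0,0,0,0,0],[0,0,0,0,0,0]]]}}

```text
clock: 10.45
position: [0.6086, -0.0438, -0.0327]
ee_rot: [[0.005, -0.779, 0.627], [-0.001, 0.627, 0.779], [-1.0, -0.004, 0.002]]
contact_force: [0.3, 0.0, 0.7]
width: 0.0856
```

Request:
{"api": "arm_command", "payload": {"commands": [[[0,0,0,0,0,0],[0,0,0,0,0,0],[0,0,0,0,0,0],[0,0,0,0,0,0],[0,0,0,0,0,0]]], "hand": 1, "force": 50}}

```text
clock: 11.08
position: [0.6088, -0.0438, -0.0323]
ee_rot: [[0.005, -0.779, 0.627], [-0.001, 0.627, 0.779], [-1.0, -0.005, 0.002]]
contact_force: [0.4, 0.1, 0.3]
width: 0.0425
```

```bash
python3 - <<'E'
from h import *
go([.6098,-.0454,-.032],51.1)
look("side",270,360,190,290,6,"pics/s14.png")
look("wrist",130,380,150,300,3,"pics/w14.png")
E
```

```text
t 11.07 pos [ 0.6088 -0.0438 -0.0323] F [0.4 0.1 0.3] w 0.0425 j [ -6.   7. 104.  -0.  69. -58.]
need tool mm [-0.3 -1.7 -0.6] rot [0.08 0.13 0.27]
```

View pics/s14.png

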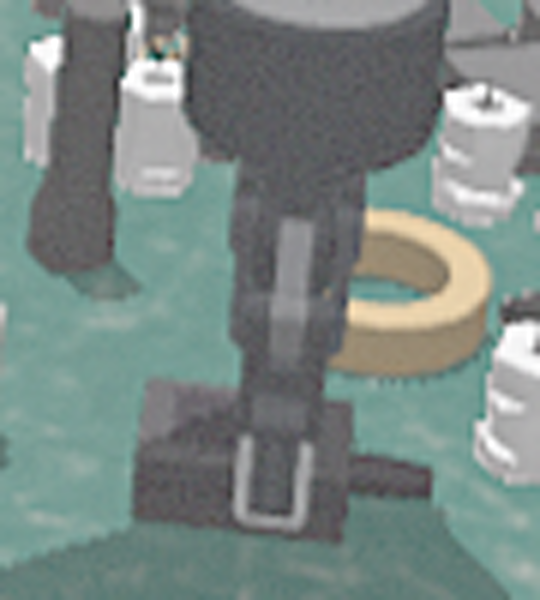

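View pics/w14.png

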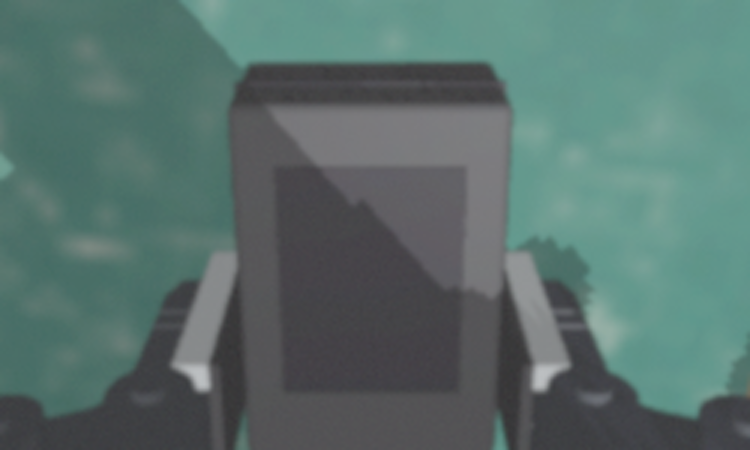

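Request:
{"api": "arm_command", "payload": {"commands": [[[-15,0,0,0,0,0],[-45,0,0,0,0,0],[-50,0,0,0,0,0],[-40,0,0,-5,0,0],[0,0,0,-10,0,0]]]}}

```text
clock: 11.8
position: [0.6075, -0.0436, 0.1262]
ee_rot: [[0.006, -0.917, 0.398], [-0.001, 0.398, 0.917], [-1.0, -0.006, 0.001]]
contact_force: [0.9, -0.4, -1.1]
width: 0.0427
```

Request:
{"api": "arm_command", "payload": {"commands": [[[0,0,0,-10,0,0],[0,0,0,-10,0,0],[0,0,0,-10,0,0],[0,0,0,-10,0,0],[0,0,0,-10,0,0]]]}}

```text
clock: 12.42
position: [0.6076, -0.0436, 0.1328]
ee_rot: [[0.01, -0.881, -0.473], [-0.002, -0.473, 0.881], [-1.0, -0.008, -0.006]]
contact_force: [-1.2, -0.3, -0.3]
width: 0.0428
```

Request:
{"api": "arm_command", "payload": {"commands": [[[0,0,0,-10,0,0],[0,0,0,-6,0,0],[0,0,0,0,0,0]]]}}

```text
clock: 12.8
position: [0.6075, -0.0436, 0.1358]
ee_rot: [[0.012, -0.71, -0.705], [-0.002, -0.705, 0.71], [-1.0, -0.007, -0.01]]
contact_force: [0.2, -0.2, -1.6]
width: 0.0429
```

```bash
python3 - <<'E'
from h import *
go([.5522,.2220,.11],132.7)
look("wrist",0,512,0,384,1.5,"pics/w15.png")
look("side",0,512,0,384,1.5,"pics/s15.png")
look("top",150,350,140,290,4,"pics/t15.png")
E
```

```text
t 12.8 pos [ 0.6075 -0.0436  0.1358] F [ 0.2 -0.2 -1.6] w 0.0429 j [  -6.   -1.   96.   -0.   85. -141.]
need tool mm [  24.6 -147.7  227.6] rot [ 2.1  -0.57  0.43]
```

View pics/w15.png

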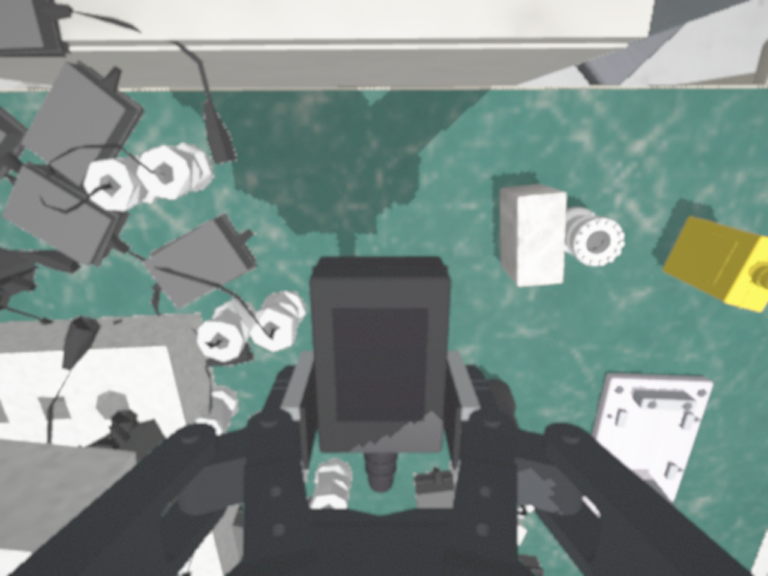

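View pics/s15.png

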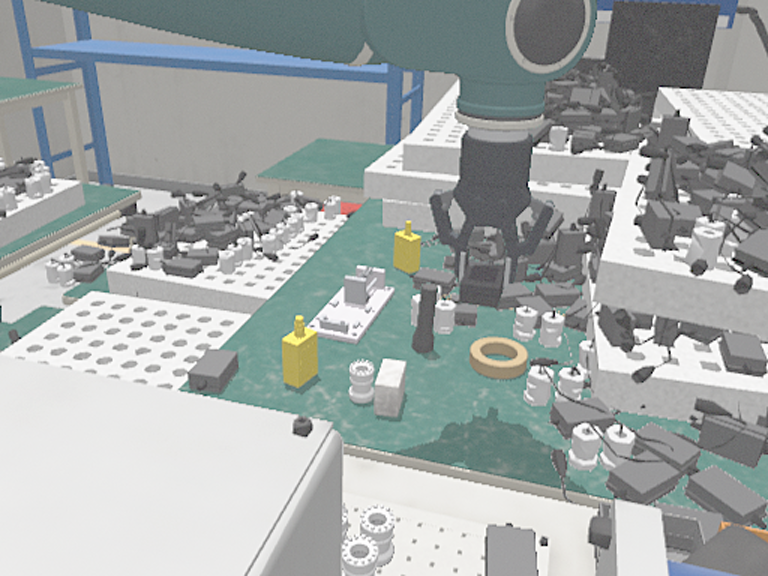

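View pics/t15.png

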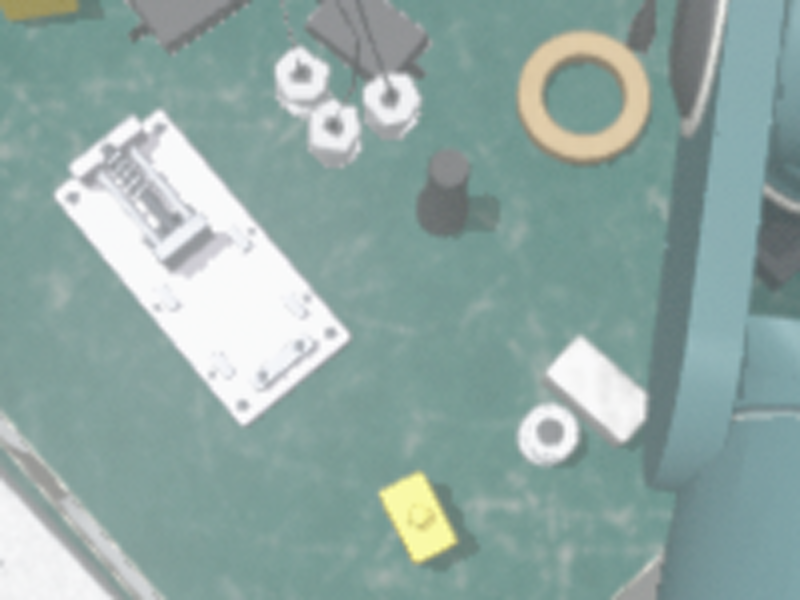

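```bash
python3 - <<'E'
from h import *
d=cam("top");im=(255*(d["image"]/255.)**1.8).astype(np.uint8)
crop({"image":im},160,245,160,250,8,"pics/n1.png")
hsv=cv2.cvtColor(d["image"],cv2.COLOR_RGB2HSV);g=d["image"].min(2)
m=((hsv[:,:,1]<50)&(g>120)).astype(np.uint8)
n,l,st,c=cv2.connectedComponentsWithStats(m);k=l[215,205];print(st[k],c[k])
cn=cv2.findContours((l==k).astype(np.uint8),0,cv2.CHAIN_APPROX_NONE)[0][0]
W=np.array([ray(d,u,v,.01)[:2] for u,v in cn[:,0]]);
r=cv2.minAreaRect((W*1000).astype(np.float32));print(r)
a=np.radians(42.7);x=np.array([np.cos(a),np.sin(a)]);y=np.array([-x[1],x[0]])
o=np.array([.5696,.2381]);L=(W-o)@np.c_[x,y]*1000
for lo,hi in((-50,20),):
  for sgn in(1,-1):
    for sel,name in (((L[:,1]*sgn>30)&(L[:,0]>-55)&(L[:,0]<75),"side"),):
      p=np.polyfit(L[sel,0],L[sel,1],1);print(name,sgn,p, np.abs(np.polyval(p,L[sel,0])-L[sel,1]).max())
sel=(L[:,0]<-50)&(abs(L[:,1])<32);print("end",np.polyfit(L[sel,1],L[sel,0],1))
E
```

```text
[ 164  167   74   79 2585] [200.10096712 206.54777563]
((592.0115356445312, 259.7852783203125), (193.3857879638672, 85.3436050415039), 42.65278244018555)
side 1 [-9.15058675e-04  4.25956025e+01] 0.8460534729925655
side -1 [ 1.26699220e-03 -4.09852844e+01] 0.910900704073228
end [ 9.97120793e-04 -6.46116508e+01]
```

View pics/n1.png

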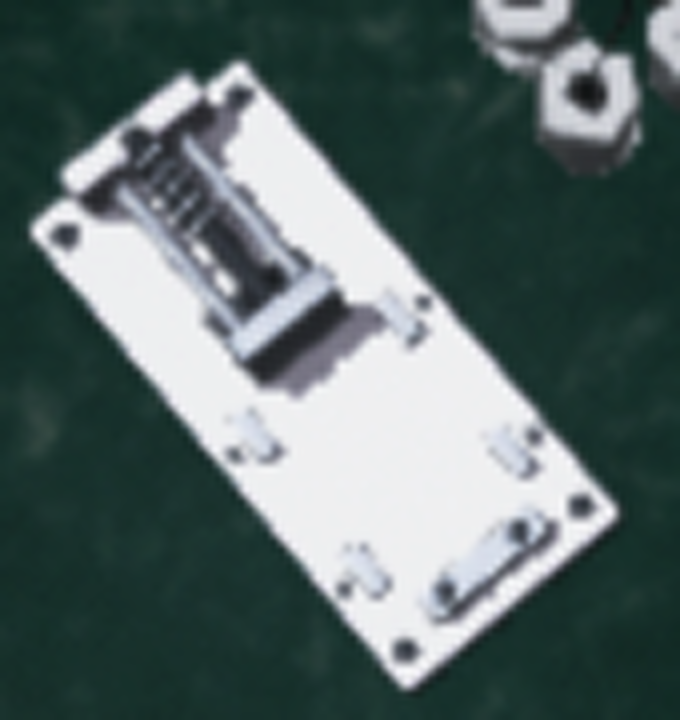

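Request:
{"api": "arm_command", "payload": {"commands": [[[0,-30,45,0,0,0],[0,-30,46,0,0,0],[0,-30,46,0,0,0],[0,-29,46,0,0,0],[0,-15,25,2,-0.6,0.4]]]}}

```text
clock: 13.62
position: [0.5558, 0.2037, 0.1344]
ee_rot: [[-0.0, -0.743, -0.669], [0.001, -0.669, 0.743], [-1.0, -0.0, 0.001]]
contact_force: [0.8, -0.6, -1.7]
width: 0.0433
```

```bash
python3 - <<'E'
from h import *
go([.5517,.2226,.04],132.7)
E
```

```text
t 13.62 pos [0.5558 0.2037 0.1344] F [ 0.8 -0.6 -1.7] w 0.0433 j [  18.   -2.   97.    0.   85. -114.]
need tool mm [94.4 -9.6 16.7] rot [-0.7   0.06  0.02]
```

Request:
{"api": "arm_command", "payload": {"commands": [[[20,-9.6,16.7,-0.7,0,0],[30,0,0,0,0,0],[30,0,0,0,0,0],[13,0,0,0,0,0],[0,0,0,0,0,0]]]}}

```text
clock: 14.25
position: [0.5502, 0.224, 0.0343]
ee_rot: [[-0.002, -0.733, -0.681], [-0.0, -0.681, 0.733], [-1.0, 0.002, 0.001]]
contact_force: [-0.4, 0.6, -0.7]
width: 0.0429
```

```bash
python3 - <<'E'
from h import *
go([.5517,.2226,.0],132.7)
w=look("wrist",80,440,90,384,2,"pics/w16.png")
look("side",170,320,90,240,4,"pics/s16.png")
o=np.array([.5691,.2387]);a=np.radians(42.7);X=np.array([np.cos(a),np.sin(a)]);Y=np.array([-X[1],X[0]])
for n,q in {"plate-65,-42":(-65,-42,10),"plate-65,42":(-65,42,10),"fixed -46,22":(-46,22,24),"fixed -46 -22":(-46,-22,24)}.items():
    p=np.r_[o+.001*(q[0]*X+q[1]*Y),q[2]*.001];print(n,((proj(w,p)-[80,90])*2).round(0))
E
```

```text
t 14.25 pos [0.5502 0.224  0.0343] F [-0.4  0.6 -0.7] w 0.0429 j [  20.    2.  103.    0.   76. -113.]
need tool mm [34.3 -0.2 -2.1] rot [ 0.18  0.06 -0.09]
plate-65,-42 [227. 119.]
plate-65,42 [456. 119.]
fixed -46,22 [404. 180.]
fixed -46 -22 [279. 180.]
```

View pics/w16.png

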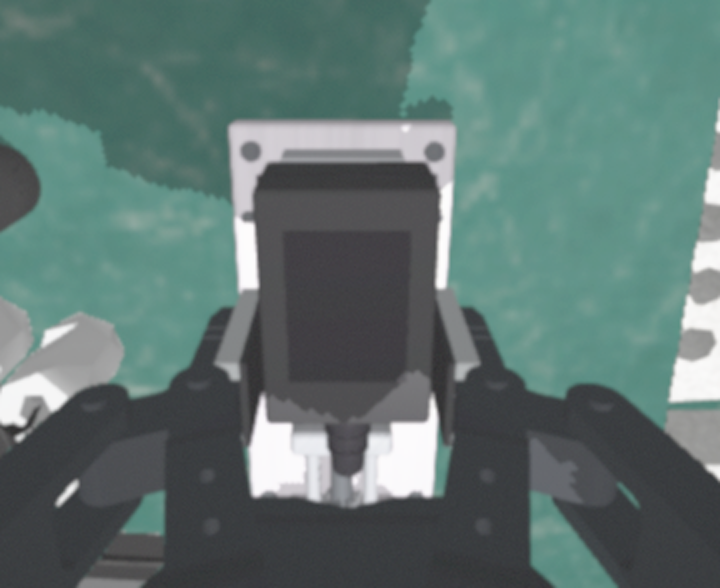

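View pics/s16.png

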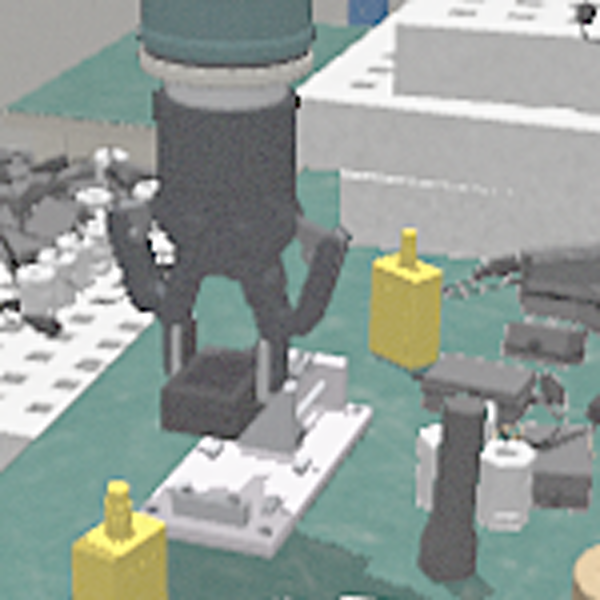

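Request:
{"api": "arm_command", "payload": {"commands": [[[15,0,-2,0.2,0,0],[15,0,0,0,0,0],[5,0,0,0,0,0],[0,0,0,0,0,0]]]}}

```text
clock: 14.85
position: [0.5533, 0.2228, 0.0]
ee_rot: [[0.002, -0.736, -0.677], [0.001, -0.677, 0.736], [-1.0, -0.003, -0.001]]
contact_force: [-0.2, -0.4, -0.9]
width: 0.0427
```

```bash
python3 - <<'E'
from h import *
go([.5517,.2226,-.001],132.7)
look("side",170,270,150,240,6,"pics/s17.png")
look("top",160,245,160,250,8,"pics/t17.png")
E
```

```text
t 14.85 pos [0.5533 0.2228 0.    ] F [-0.2 -0.4 -0.9] w 0.0427 j [  19.    4.  104.    0.   72. -113.]
need tool mm [1.  1.3 1. ] rot [-0.05 -0.04  0.15]
```

View pics/s17.png

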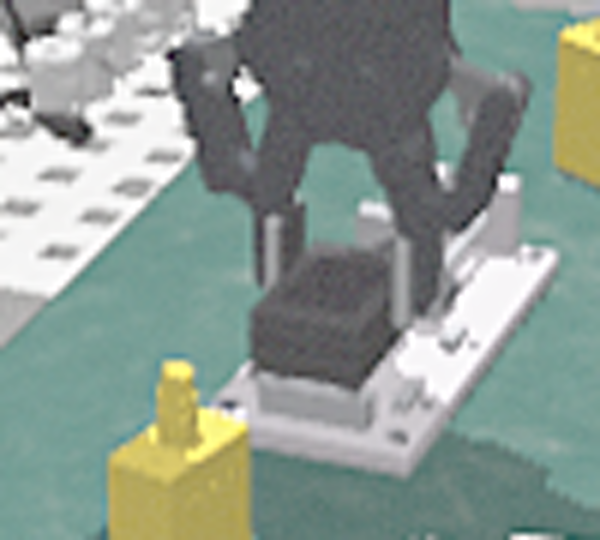

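View pics/t17.png

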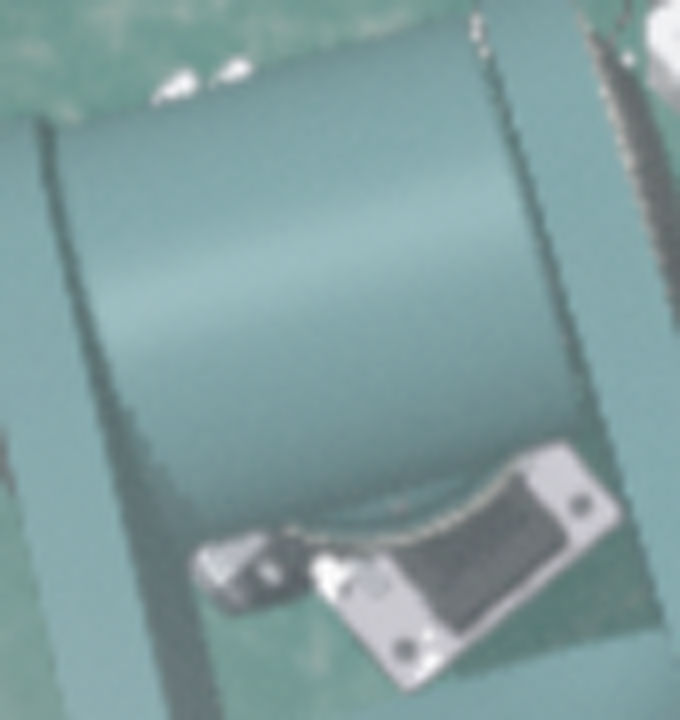

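Request:
{"api": "arm_command", "payload": {"commands": [[[0,-4,1,0,0,0],[0,-4,0,0,0,0],[0,-4,0,0,0,0],[0,-4,0,0,0,0],[0,-4,0,0,0,0]]]}}

```text
clock: 15.58
position: [0.5679, 0.2374, 0.0014]
ee_rot: [[0.001, -0.735, -0.678], [-0.0, -0.678, 0.735], [-1.0, -0.001, -0.001]]
contact_force: [-4.8, -3.4, 1.4]
width: 0.0428
```

```bash
python3 - <<'E'
from h import *
o=np.array([.5691,.2387]);a=np.radians(42.7);X=np.array([np.cos(a),np.sin(a)])
p=o+X*.0013
go([p[0],p[1],-.001],132.7)
look("side",170,270,150,240,6,"pics/s18.png")
look("wrist",80,440,90,384,2,"pics/w18.png")
E
```

```text
t 15.57 pos [0.5679 0.2374 0.0014] F [-4.8 -3.4  1.4] w 0.0428 j [  20.    6.  102.   -0.   72. -112.]
need tool mm [ 2.4 -3.1  0.1] rot [-0.05 -0.07  0.05]
```

View pics/s18.png

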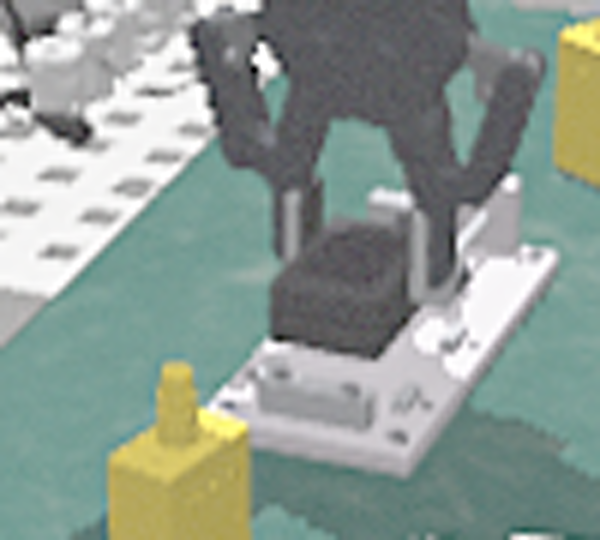

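View pics/w18.png

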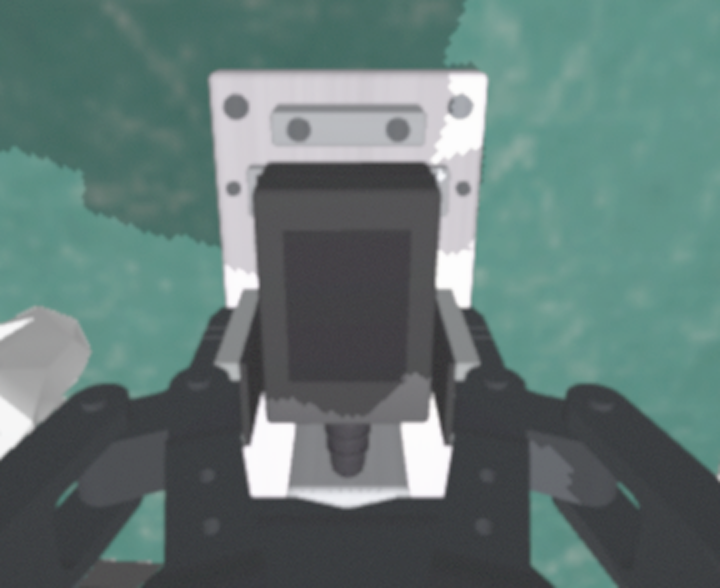

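Request:
{"api": "arm_command", "payload": {"commands": [[[0,-4,0,0,0,0],[5,0,0,0,0,0],[5,0,0,0,0,0]]]}}

```text
clock: 16.05
position: [0.571, 0.2399, -0.0079]
ee_rot: [[0.0, -0.735, -0.678], [-0.002, -0.678, 0.735], [-1.0, 0.001, -0.002]]
contact_force: [-4.9, -5.3, 3.9]
width: 0.0428
```

```bash
python3 - <<'E'
from h import *
o=np.array([.5691,.2387]);a=np.radians(42.7);X=np.array([np.cos(a),np.sin(a)])
p=o+X*.0018
go([p[0],p[1],-.0225],132.7)
look("side",170,270,150,240,6,"pics/s19.png")
look("wrist",80,440,90,384,2,"pics/w19.png")
E
```

```text
t 16.05 pos [ 0.571   0.2399 -0.0079] F [-4.9 -5.3  3.9] w 0.0428 j [  20.    7.  101.   -0.   72. -112.]
need tool mm [14.6  0.4  0.4] rot [-0.04 -0.09 -0.07]
```

View pics/s19.png

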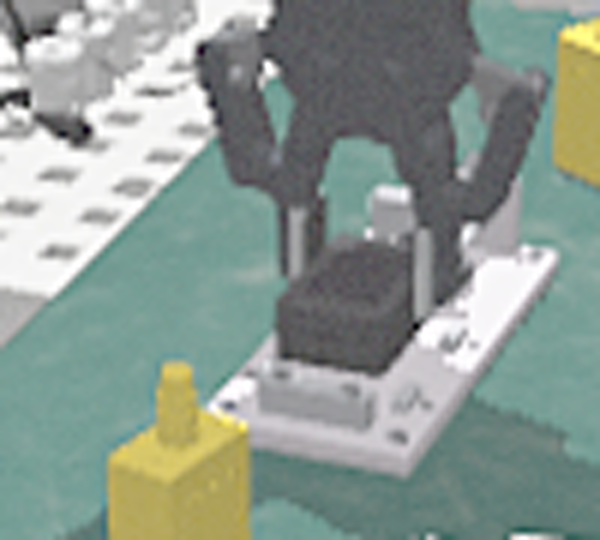

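View pics/w19.png

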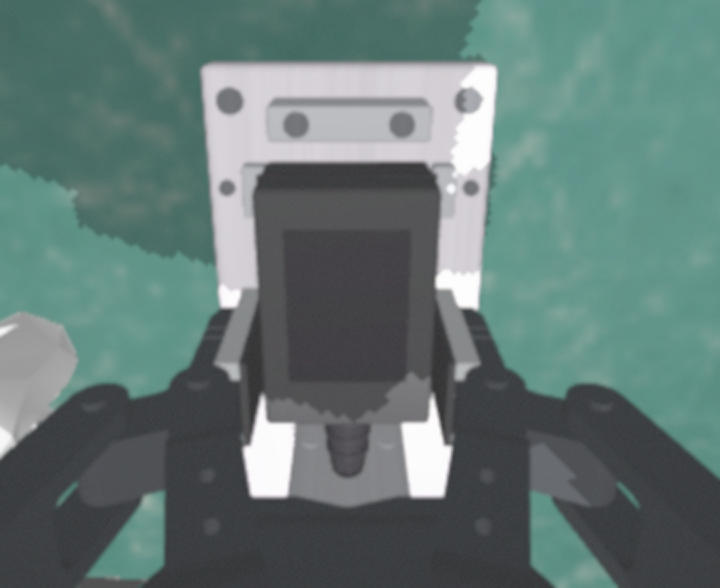

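Request:
{"api": "arm_command", "payload": {"commands": [[[5,0,0.4,0,0,0],[5,0,0,0,0,0],[2.5,0,0,0,0,0],[0,0,0,0,0,0]]]}}

```text
clock: 16.65
position: [0.5703, 0.2393, -0.0204]
ee_rot: [[-0.003, -0.735, -0.678], [-0.005, -0.678, 0.735], [-1.0, 0.005, -0.002]]
contact_force: [-5.9, -4.3, 1.9]
width: 0.0432
```

```bash
python3 - <<'E'
from h import *
o=np.array([.5691,.2387]);a=np.radians(42.7);X=np.array([np.cos(a),np.sin(a)])
p=o+X*.0018
go([p[0],p[1],-.0225],132.7)
look("side",170,270,150,240,6,"pics/s20.png")
look("wrist",80,440,90,384,2,"pics/w20.png")
E
```

```text
t 16.65 pos [ 0.5703  0.2393 -0.0204] F [-5.9 -4.3  1.9] w 0.0432 j [  21.    8.  102.   -0.   71. -112.]
need tool mm [ 2.1 -0.5  0.4] rot [-0.04 -0.1  -0.3 ]
```

View pics/s20.png

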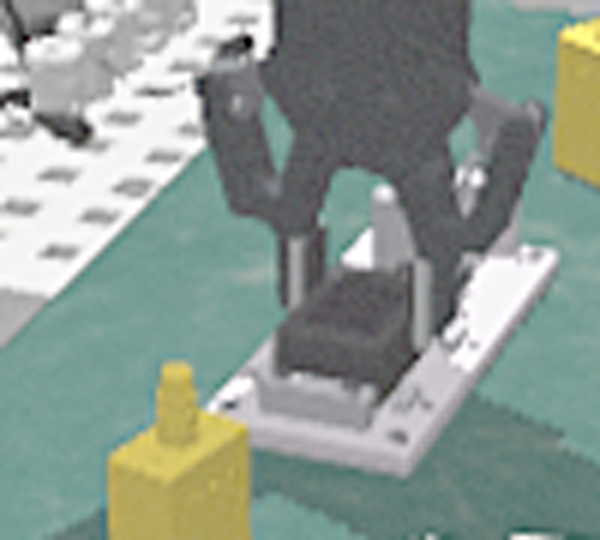

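View pics/w20.png

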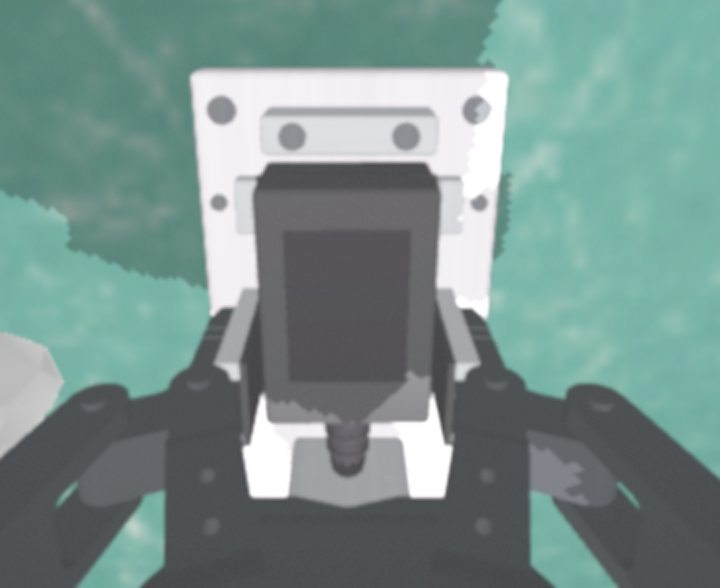

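Request:
{"api": "arm_command", "payload": {"commands": [[[1.5,0,0,0,0,-0.3],[1,0,0,0,0,0],[0,0,0,0,0,0]]]}}

```text
clock: 17.12
position: [0.5701, 0.2389, -0.0221]
ee_rot: [[-0.001, -0.735, -0.678], [-0.003, -0.678, 0.735], [-1.0, 0.002, -0.002]]
contact_force: [-5.6, -3.8, 2.3]
width: 0.0428
```

```bash
python3 - <<'E'
from h import *
o=np.array([.5691,.2387]);a=np.radians(42.7);X=np.array([np.cos(a),np.sin(a)])
p=o-X*.0037
go([p[0],p[1],-.0225],132.7)
E
```

```text
t 17.12 pos [ 0.5701  0.2389 -0.0221] F [-5.6 -3.8  2.3] w 0.0428 j [  20.    8.  102.   -0.   70. -112.]
need tool mm [0.4 4.6 0.5] rot [-0.04 -0.09 -0.13]
```

Request:
{"api": "arm_command", "payload": {"commands": [[[1,0,0,0,0,0],[1,0,0,0,0,0],[0,0,0,0,0,0]]]}}

```text
clock: 17.5
position: [0.5699, 0.2388, -0.022]
ee_rot: [[-0.002, -0.735, -0.678], [-0.004, -0.678, 0.735], [-1.0, 0.004, -0.001]]
contact_force: [-5.6, -3.7, 0.8]
width: 0.0428
```

```bash
python3 - <<'E'
from h import *
o=np.array([.5691,.2387]);a=np.radians(42.7);X=np.array([np.cos(a),np.sin(a)])
p=o-X*.0037
go([p[0],p[1],-.0225],132.7)
look("side",170,270,150,240,6,"pics/s21.png")
E
```

```text
t 17.5 pos [ 0.5699  0.2388 -0.022 ] F [-5.6 -3.7  0.8] w 0.0428 j [  20.    8.  102.   -0.   71. -112.]
need tool mm [0.5 4.4 0.5] rot [-0.03 -0.08 -0.25]
```

View pics/s21.png

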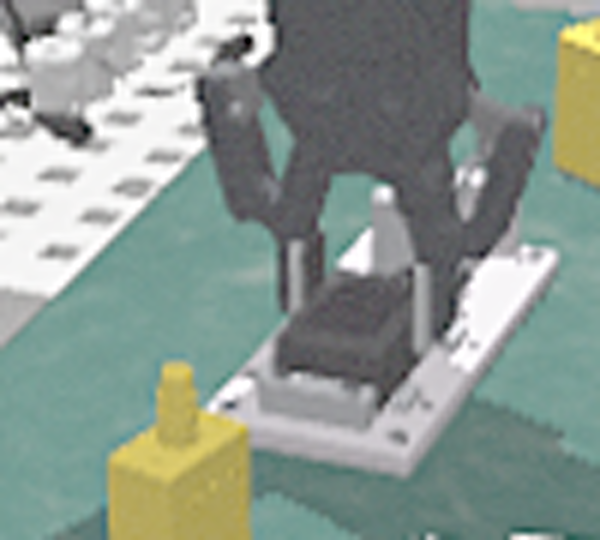

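Request:
{"api": "arm_command", "payload": {"commands": [[[2,0,0,0,0,-0.2],[2,0,0,0,0,0]]]}}

```text
clock: 17.8
position: [0.5701, 0.2389, -0.0224]
ee_rot: [[-0.0, -0.735, -0.678], [-0.002, -0.678, 0.735], [-1.0, 0.002, -0.001]]
contact_force: [-17.1, -8.5, 27.5]
width: 0.0426
```

Request:
{"api": "arm_command", "payload": {"commands": [[[-0.7,0,0,0,0,0],[0,2,0,0,0,0],[0,2,0,0,0,0],[0,0,0,0,0,0]]]}}

```text
clock: 18.3
position: [0.5675, 0.2366, -0.0215]
ee_rot: [[-0.0, -0.735, -0.678], [-0.002, -0.678, 0.735], [-1.0, 0.002, -0.001]]
contact_force: [-4.1, -5.0, 0.6]
width: 0.043
```

```bash
python3 - <<'E'
from h import *
o=np.array([.5691,.2387]);a=np.radians(42.7);X=np.array([np.cos(a),np.sin(a)])
p=o-X*.0037
go([p[0],p[1],-.0225],132.7)
look("side",170,270,150,240,6,"pics/s22.png")
look("wrist",80,440,90,384,2,"pics/w22.png")
E
```

```text
t 18.3 pos [ 0.5675  0.2366 -0.0215] F [-4.1 -5.   0.6] w 0.043 j [  20.    7.  102.   -0.   70. -112.]
need tool mm [1.  1.1 0.5] rot [-0.02 -0.07 -0.1 ]
```

View pics/s22.png

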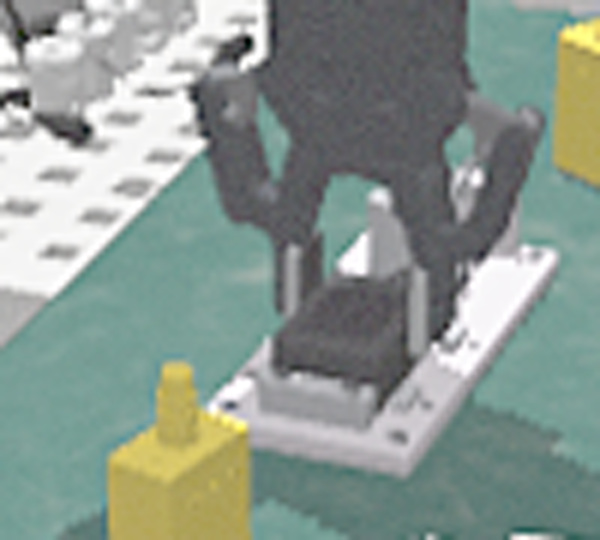

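View pics/w22.png

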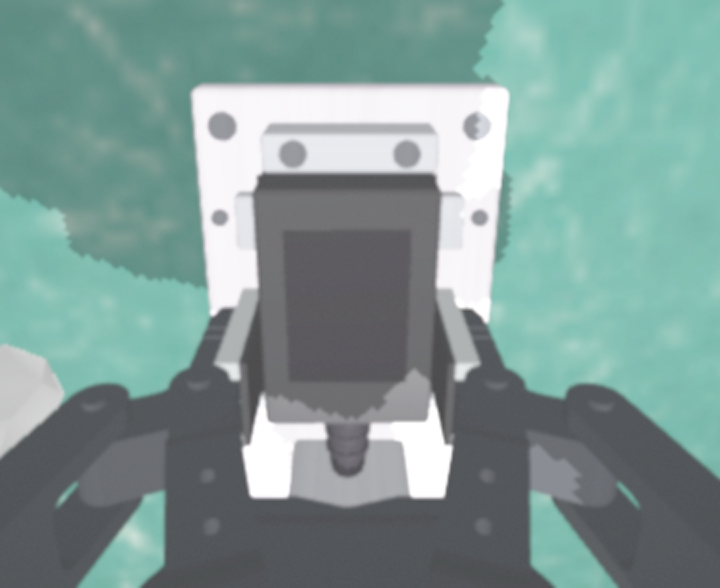

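Request:
{"api": "arm_command", "payload": {"commands": [[[0.8,1,0,0,0,0],[0,0,0,0,0,0]]]}}

```text
clock: 18.65
position: [0.5676, 0.2366, -0.0215]
ee_rot: [[0.001, -0.735, -0.678], [-0.001, -0.678, 0.735], [-1.0, -0.0, -0.001]]
contact_force: [-1.6, -0.9, -1.6]
width: 0.0427
```

Request:
{"api": "arm_command", "payload": {"commands": [[[0,0,0,0,0,0],[0,0,0,0,0,0],[0,0,0,0,0,0],[0,0,0,0,0,0]]], "hand": 0}}

```text
clock: 19.15
position: [0.5675, 0.2363, -0.0216]
ee_rot: [[0.001, -0.735, -0.678], [-0.001, -0.678, 0.735], [-1.0, 0.0, -0.002]]
contact_force: [-0.2, -0.1, 0.2]
width: 0.0853
```

```bash
python3 - <<'E'
from h import *
go([.5675,.2366,.08],132.7)
look("side",170,270,150,240,6,"pics/s23.png")
look("wrist",80,440,90,384,2,"pics/w23.png")
E
```

```text
t 19.15 pos [ 0.5675  0.2363 -0.0216] F [-0.2 -0.1  0.2] w 0.0853 j [  20.    7.  103.   -0.   70. -112.]
need tool mm [-101.6   -0.2    0. ] rot [-0.01 -0.09 -0.01]
```

View pics/w23.png

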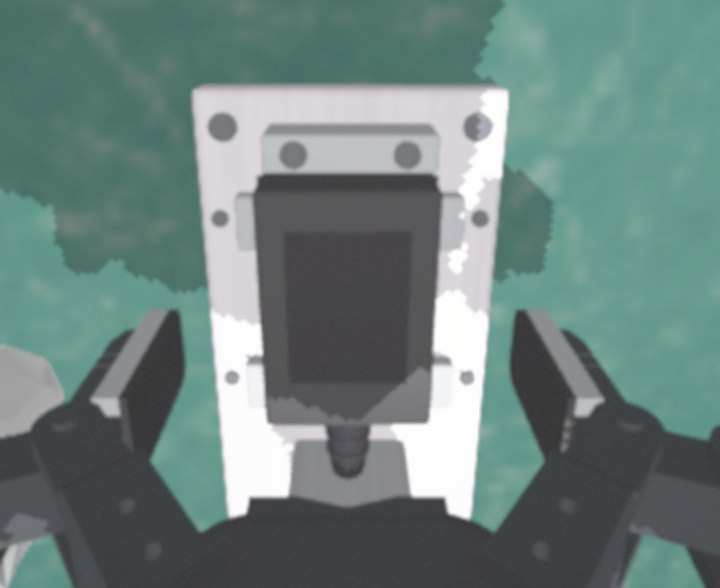

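View pics/s23.png

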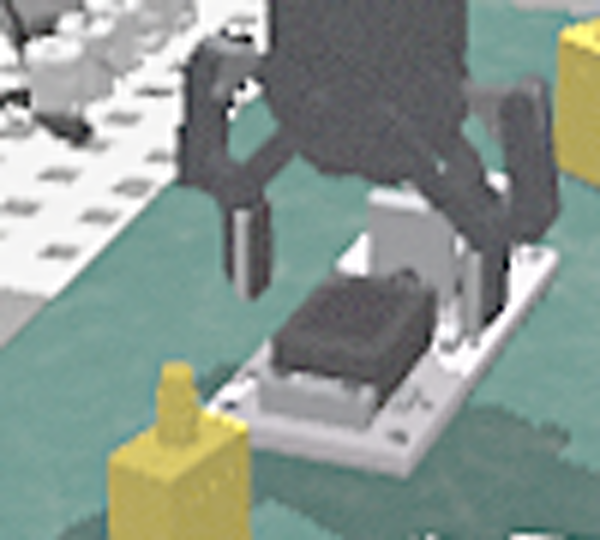

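Released and seated. Retreat straight up and inspect.

Request:
{"api": "arm_command", "payload": {"commands": [[[-20,0,0,0,0,0],[-45,0,0,0,0,0],[-50,0,0,0,0,0],[-40,20,0,0,0,0],[0,50,0,0,0,0]]]}}

```text
clock: 19.88
position: [0.5159, 0.1892, 0.1442]
ee_rot: [[0.003, -0.734, -0.679], [-0.001, -0.679, 0.734], [-1.0, -0.002, -0.003]]
contact_force: [0.0, -1.4, 0.4]
width: 0.0855
```

Request:
{"api": "arm_command", "payload": {"commands": [[[0,50,0,0,0,0],[0,50,0,0,0,0],[0,0,0,0,0,0]]]}}

```text
clock: 20.25
position: [0.4393, 0.1185, 0.1497]
ee_rot: [[0.01, -0.734, -0.679], [0.001, -0.679, 0.734], [-1.0, -0.008, -0.007]]
contact_force: [-0.1, 0.2, -0.0]
width: 0.0852
```

```bash
python3 - <<'E'
from h import *
go([.5675,.2366,.08],132.7)
look("side",190,300,140,290,4,"pics/s24.png")
look("wrist",0,512,0,384,1.5,"pics/w24.png")
look("top",150,350,140,290,4,"pics/t24.png")
E
```

```text
t 20.25 pos [0.4393 0.1185 0.1497] F [-0.1  0.2 -0. ] w 0.0852 j [  12.  -22.  112.   -0.   89. -121.]
need tool mm [  71.1 -173.7    0.2] rot [ 0.04 -0.38  0.46]
```

View pics/s24.png

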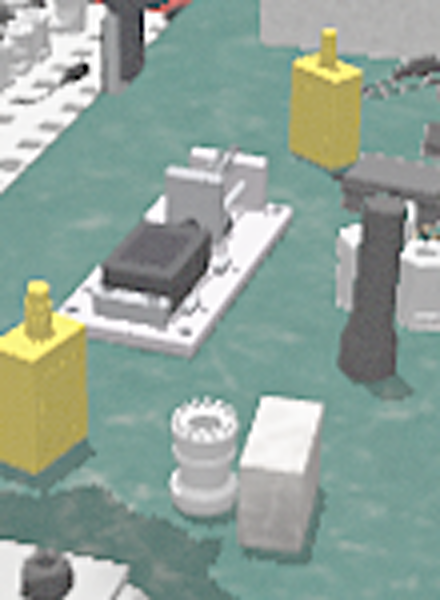

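View pics/w24.png

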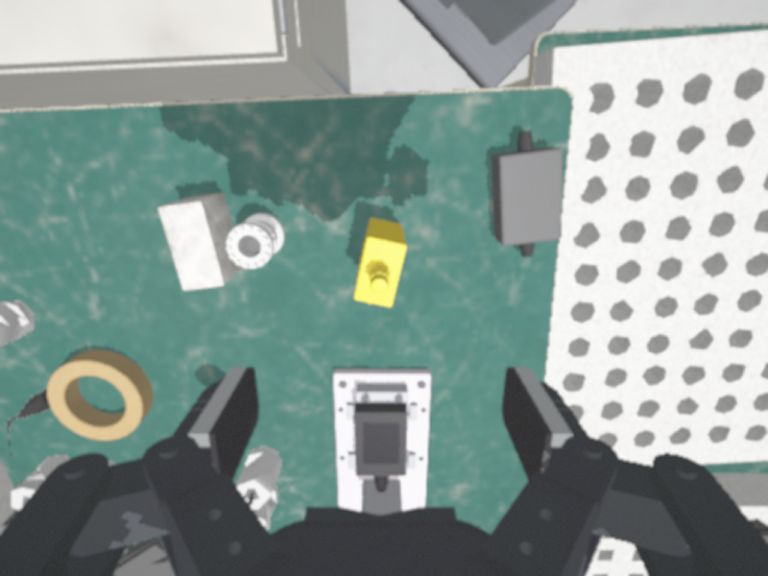

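View pics/t24.png

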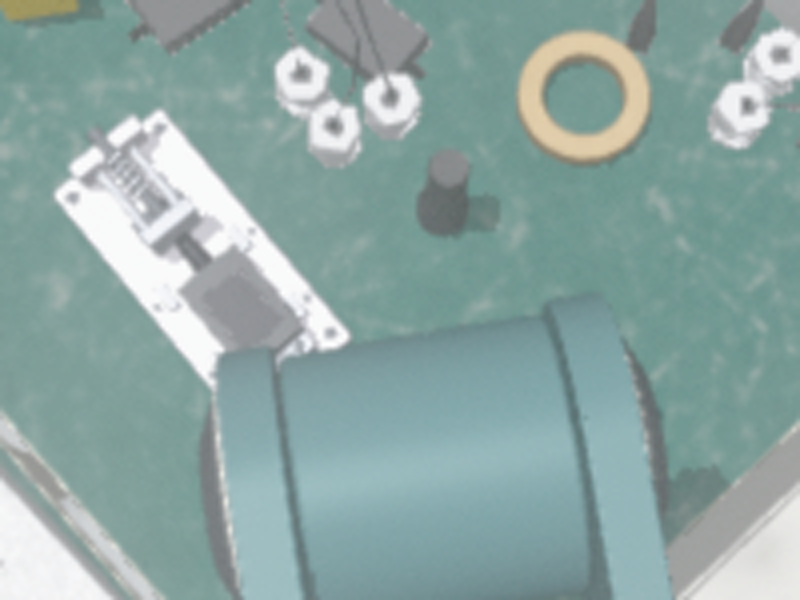

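```bash
python3 - <<'E'
from h import *
d=look("side",205,270,170,235,10,"pics/s25.png")
o=np.array([.5691,.2387]);a=np.radians(42.7);X=np.array([np.cos(a),np.sin(a)]);Y=np.array([-X[1],X[0]])
for q in [(-46,22,36),(-46,-22,36),(20,-22,36),(20,22,36),(46,18,56),(46,-18,56)]:
    print(q,((proj(d,np.r_[o+.001*(q[0]*X+q[1]*Y),q[2]*.001])-[205,170])*10).round(0))
E
```

```text
(-46, 22, 36) [ 87. 362.]
(-46, -22, 36) [270. 395.]
(20, -22, 36) [371. 272.]
(20, 22, 36) [197. 242.]
(46, 18, 56) [252. 125.]
(46, -18, 56) [394. 149.]
```

View pics/s25.png

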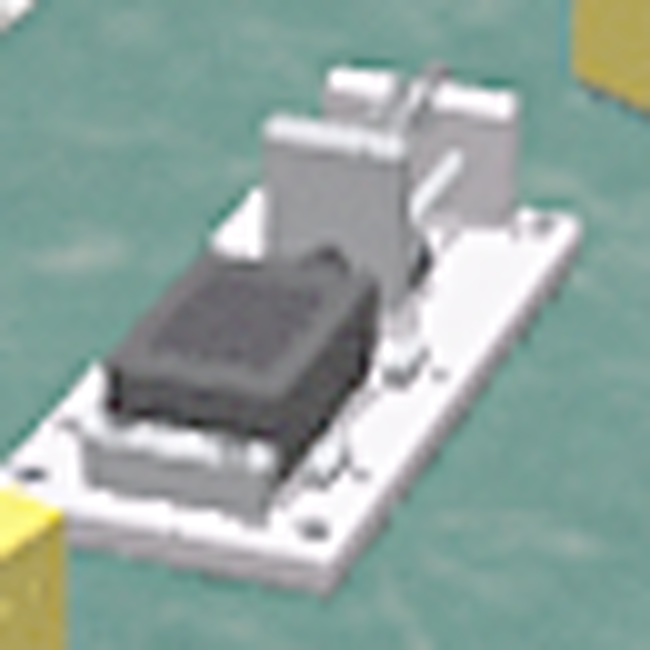

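```bash
python3 - <<'E'
from station import ctrl
print(ctrl.job_done(), ctrl.sense()["clock"])
E
```

```text
the job is handed in; nothing more can be done
the job is handed in; nothing more can be done
```

The adapter is loaded flat in the marking nest, stub against the sprung stop and case behind the fixed stop. I handed the job in at about 20.5 s of the 51 s allowed.

- **Tipping:** I pushed the standing box over, away from the gauge block, with the shut fingers. Sensed force stayed within about 1 N noise, and it landed on its broad face.
- **Push height:** The fingers met the stub end rather than the broad face at 50–60 mm, because the finger tips in the images sat about 35 mm higher than the reported TCP. No contact at a reported z of -2 mm confirmed this, so I took the rest of the heights from the images.
- **Loading:** I grasped the case, pressed the stop back about 17 mm, lowered until it touched the plate, eased it back to the fixed stop and opened the fingers. Touching the plate gave a short reading of about 28 N upwards and 19 N sideways at the wrist.

**Last checks:**
- In the side view, the case corners and stop face lie about 1–2 pixels (2–3 mm) from where a correctly loaded adapter should be. The shift is nearly the same for all of them, so I took it as calibration error.
- That puts the stop near 12 mm travel. I judged this from the images and did not read it directly.
- The gauge block, coupling and torch look unmoved in the last views, judged by eye, and the open gripper was clear of everything.

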